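# Scrape the chips off the polished panel and check the stop gap

## Task

Take the scraper off its hook, wipe every loose chip off the steel panel into the catch tray with it, touching the chips on the panel with nothing but the scraper. When the panel is clear, take the gauge off its hook, and check the gap between the two stop bars near both ends, first near the end on the screw clamp's side, then near the other: each time push the blade down until its shoulder rests on the bars, keep it there about a second and draw it out. In the end scraper and gauge hang on the rack's hooks again, one on each, and the other things on the bench have been left alone.

Things in the scene. Friction and masses are not known exactly. Their poses are not given: they have to be found in the camera images.
- fixture: Fixed fixture on the bench (place and yaw vary); origin at its bottom centre, z up. Polished dark steel panel, 200 mm in x, 240 in y, level face at z = 40 mm centred over the origin. Wooden strips 25 mm wide, tops at z = 55, along both x sides of panel and tray. A screw clamp 95 mm high stands outside the +x strip at x 129 to 139, y 30. Open edge at y = -120, stop at y = +120.
- tray (a point): Centre of the catch tray's floor, beyond and below the panel's open edge; axes as the fixture's, where it lies at y = -172, z = 4 mm. The sheet-steel tray is 200 mm in x and 105 in y, from the panel's edge (face 36 mm above the tray floor) to an outer wall 60 mm high.
- gap (a point): Middle of the stop's gap, level with the bar tops; axes as the fixture's, where it lies at y = 147, z = 85 mm. The stop is two aluminium bars along x, 240 mm long, 22 mm wide, tops at z = 85 (y 120 to 142 and 152 to 174), with a straight gap 10 mm wide and 49 mm deep along x between them. The screw clamp is on the +x side.
- rack: Fixed plywood rack (place and yaw vary): upright board 300 mm wide (y), 125 high; origin at the bottom centre of its front, which faces its own -x; z up. Two forked steel hooks stick out to -x at y = -70 and +70: each two prongs 8 mm wide with 34 mm free between, 70 mm long, tops at z = 115, upturned ends to z = 127 at x -64 to -70. Foot behind the board.
- hook0 (a point): Seat on the fork at the rack's y = -70 mm: midway between its prongs, on their top, 35 mm in front of the board, where the underside of a crossbar rests. Axes as the rack's.
- hook1 (a point): The same on the fork at the rack's y = +70 mm.
- scraper: Scraper: plain grey plastic block 70 mm wide (y), 16 thick (x), 34 high, with neck, crossbar and wooden grip above its middle (see scraper_grip), 250 g. Origin at the centre of its underside, z up. Starts hung upright on either hook, y along the rack's y: lift 15 to 25 mm, then draw out to the rack's -x. 
- scraper_grip (a point): Middle of its wooden grip (24 mm wide in y, 20 in x, from 88 to 144 mm above the underside), to be taken from above; directly above the origin, axes alike. Below the grip a steel crossbar 66 mm long in y, 10 in x, from 80 to 88 mm, by which it hangs, on a neck 20 mm (y) by 12 (x).
- gauge: Gauge: flat steel blade 36 mm wide (y), 6 thick (x; 4 over the lowest 6 mm), 34 long, pointing down; on it a shoulder plate 26 (x) by 40 (y) by 8 mm, neck, crossbar and wooden grip (see gauge_grip), 200 g. Origin at the blade's tip, z up. Hangs as the scraper does. Fully in the gap: shoulder on the bars, origin 34 mm below point gap.
- gauge_grip (a point): Middle of its wooden grip (24 mm wide in y, 20 in x, from 88 to 144 mm above the underside), to be taken from above; directly above the origin, axes alike. Below the grip a steel crossbar 66 mm long in y, 10 in x, from 80 to 88 mm, by which it hangs, on a neck 20 mm (y) by 12 (x).
- chip0: Loose steel chip (offcut), 22 x 16 x 8 mm, 20 g, lying on the panel; origin at the centre of its underside. May be absent.
- chip1: Loose steel chip (offcut), 24 x 14 x 8 mm, 20 g, lying on the panel; origin at the centre of its underside. May be absent.
- chip2: Loose steel chip (offcut), 22 x 16 x 8 mm, 20 g, lying on the panel; origin at the centre of its underside. May be absent.
- chip3: Loose steel chip (offcut), 24 x 14 x 8 mm, 20 g, lying on the panel; origin at the centre of its underside. May be absent.
- chip4: Loose steel chip (offcut), 22 x 16 x 8 mm, 20 g, lying on the panel; origin at the centre of its underside. May be absent.
- chip5: Loose steel chip (offcut), 24 x 14 x 8 mm, 20 g, lying on the panel; origin at the centre of its underside. May be absent.
- chip6: Loose steel chip (offcut), 22 x 16 x 8 mm, 20 g, lying on the panel; origin at the centre of its underside. May be absent.
- chip7: Loose steel chip (offcut), 24 x 14 x 8 mm, 20 g, lying on the panel; origin at the centre of its underside. May be absent.
- tin: Bystander: closed metal tin, 68 mm across, 75 mm high, origin at its underside.
- sand_block: Bystander: cork sanding block 60 x 100 x 30 mm, origin at its underside.
- disc: Bystander: felt polishing disc 100 mm across, 22 mm thick, origin at its underside.
There are look-alikes about, which are no part of the job. What is shaped like the scraper but blue or green is not meant.

How it is judged (in metres and radians):
On the way, in this order (a step that is already met when the one before it is completed fails the run):
1. the scraper is off the rack (distance between scraper and hook0 above 0.11 m and distance between scraper and hook1 above 0.11 m), for 0.2 s.
2. all chips are in the catch tray (x of chip0 in the frame of fixture between -0.105 and 0.105 m and y of chip0 in the frame of fixture between -0.23 and -0.11 m and z of each of chip0, chip1, chip2, chip3, chip4, chip5, chip6, chip7 in the frame of fixture below 0.037 m and x of chip1 in the frame of fixture between -0.105 and 0.105 m and y of chip1 in the frame of fixture between -0.23 and -0.11 m and x of chip2 in the frame of fixture between -0.105 and 0.105 m and y of chip2 in the frame of fixture between -0.23 and -0.11 m and x of chip3 in the frame of fixture between -0.105 and 0.105 m and y of chip3 in the frame of fixture between -0.23 and -0.11 m and x of chip4 in the frame of fixture between -0.105 and 0.105 m and y of chip4 in the frame of fixture between -0.23 and -0.11 m and x of chip5 in the frame of fixture between -0.105 and 0.105 m and y of chip5 in the frame of fixture between -0.23 and -0.11 m and x of chip6 in the frame of fixture between -0.105 and 0.105 m and y of chip6 in the frame of fixture between -0.23 and -0.11 m and x of chip7 in the frame of fixture between -0.105 and 0.105 m and y of chip7 in the frame of fixture between -0.23 and -0.11 m), for 0.3 s.
3. the gauge blade is in the gap towards the clamp end (30 to 112 mm from the gap's middle), shoulder resting on the bars (within 4 mm) (x of gauge in the frame of fixture between 0.03 and 0.112 m and y of gauge in the frame of fixture between 0.141 and 0.153 m and z of gauge in the frame of fixture below 0.055 m and angle between gauge's own z axis and vertical below 0.12 rad and angle between the y axis of gauge and the x axis of fixture, either way round below 0.15 rad), for 0.4 s.
4. the same towards the other end (x of gauge in the frame of fixture between -0.112 and -0.03 m and y of gauge in the frame of fixture between 0.141 and 0.153 m and z of gauge in the frame of fixture below 0.055 m and angle between gauge's own z axis and vertical below 0.12 rad and angle between the y axis of gauge and the x axis of fixture, either way round below 0.15 rad), for 0.4 s.
At the end, for the whole second after the job is handed in: All chips lie in the catch tray, their origins 3 mm or more below the panel's face; scraper and gauge each hang upright (within 0.12 rad) and at rest on a hook of the rack, crossbar on both prongs (within 6 mm in height, 12 mm sideways) (all of step 2 and ((x of scraper in the frame of hook0 between -0.03 and 0.032 m and y of scraper in the frame of hook0 between -0.012 and 0.012 m and z of scraper in the frame of hook0 between -0.086 and -0.074 m) or (x of scraper in the frame of hook1 between -0.03 and 0.032 m and y of scraper in the frame of hook1 between -0.012 and 0.012 m and z of scraper in the frame of hook1 between -0.086 and -0.074 m)) and angle between each of scraper, gauge's own z axis and vertical below 0.12 rad and linear speed of each of scraper, gauge below 0.03 m/s and ((x of gauge in the frame of hook0 between -0.03 and 0.032 m and y of gauge in the frame of hook0 between -0.012 and 0.012 m and z of gauge in the frame of hook0 between -0.086 and -0.074 m) or (x of gauge in the frame of hook1 between -0.03 and 0.032 m and y of gauge in the frame of hook1 between -0.012 and 0.012 m and z of gauge in the frame of hook1 between -0.086 and -0.074 m))); the robot touches nothing.
It fails at once if the fingers or the gauge touched a chip lying on the panel ((contact force between the fingers and chip0 above 0.3 N and y of chip0 in the frame of fixture above -0.12 m and z of chip0 in the frame of fixture above 0.037 m) or (contact force between gauge and chip0 above 0.3 N and y of chip0 in the frame of fixture above -0.12 m and z of chip0 in the frame of fixture above 0.037 m) or (contact force between the fingers and chip1 above 0.3 N and y of chip1 in the frame of fixture above -0.12 m and z of chip1 in the frame of fixture above 0.037 m) or (contact force between gauge and chip1 above 0.3 N and y of chip1 in the frame of fixture above -0.12 m and z of chip1 in the frame of fixture above 0.037 m) or (contact force between the fingers and chip2 above 0.3 N and y of chip2 in the frame of fixture above -0.12 m and z of chip2 in the frame of fixture above 0.037 m) or (contact force between gauge and chip2 above 0.3 N and y of chip2 in the frame of fixture above -0.12 m and z of chip2 in the frame of fixture above 0.037 m) or (contact force between the fingers and chip3 above 0.3 N and y of chip3 in the frame of fixture above -0.12 m and z of chip3 in the frame of fixture above 0.037 m) or (contact force between gauge and chip3 above 0.3 N and y of chip3 in the frame of fixture above -0.12 m and z of chip3 in the frame of fixture above 0.037 m) or (contact force between the fingers and chip4 above 0.3 N and y of chip4 in the frame of fixture above -0.12 m and z of chip4 in the frame of fixture above 0.037 m) or (contact force between gauge and chip4 above 0.3 N and y of chip4 in the frame of fixture above -0.12 m and z of chip4 in the frame of fixture above 0.037 m) or (contact force between the fingers and chip5 above 0.3 N and y of chip5 in the frame of fixture above -0.12 m and z of chip5 in the frame of fixture above 0.037 m) or (contact force between gauge and chip5 above 0.3 N and y of chip5 in the frame of fixture above -0.12 m and z of chip5 in the frame of fixture above 0.037 m) or (contact force between the fingers and chip6 above 0.3 N and y of chip6 in the frame of fixture above -0.12 m and z of chip6 in the frame of fixture above 0.037 m) or (contact force between gauge and chip6 above 0.3 N and y of chip6 in the frame of fixture above -0.12 m and z of chip6 in the frame of fixture above 0.037 m) or (contact force between the fingers and chip7 above 0.3 N and y of chip7 in the frame of fixture above -0.12 m and z of chip7 in the frame of fixture above 0.037 m) or (contact force between gauge and chip7 above 0.3 N and y of chip7 in the frame of fixture above -0.12 m and z of chip7 in the frame of fixture above 0.037 m)).
It fails at once if the tin was moved more than 30 mm (distance of tin from where it was at the start of the episode above 0.03 m).
It fails at once if the sanding block was moved more than 30 mm (distance of sand_block from where it was at the start of the episode above 0.03 m).
It fails at once if the felt disc was moved more than 30 mm (distance of disc from where it was at the start of the episode above 0.03 m).
Of chip0, chip1, chip2, chip3, chip4, chip5, chip6, chip7 only 4 to 7 are there at a start; the rules pass over those that are not, and their reading is None.
At some moment in a run one of chip0, chip1, chip2, chip3, chip4, chip5, chip6, chip7 may be knocked a few centimetres aside while the robot is not near it.
It also fails if it takes over 192 s, if anything falls off the work surface, if the arm or the gripper's body presses on something with over 40 N, if the wrist force passes 120 N, or if a joint passes its speed limit or range.

## Robot

A 6-joint arm with a two-finger parallel gripper is mounted at the origin on the work surface. World frame = base frame: x ahead of the robot, y to its left, z up, the work surface at z = 0. Lengths are in mm, angles in rad, forces in N, time in s.
With the tool pointing down it reaches from about 425 to 950 mm from the base axis. Payload 14.7 kg.
Tool frame: the origin (TCP) lies where the fingers leave the gripper's body, on its centre line; the fingertips stand 73 mm ahead of it and the grasp point (between the pads) lies 54 mm ahead of it (bot.tcp_to_grasp is the z of the grasp point in the tool frame, in mm); z points along the fingers, y is the direction in which the jaws open and shut (so a half turn about z gives the same grasp; the last joint's range is limited). The gripper opens to 85 mm and grips with 20 to 120 N. Pads are 22 mm wide; open, the fingers measure 114 mm over their backs; the gripper's body (76 mm by 85 mm) begins 54 mm behind the grasp point. The pads swing forward as they close: fully open they stand 13 mm farther back than shut.
Start: joints at [1.094, 0.48, 1.596, -0, 1.065, -0.047], TCP at [270.824, 590.887, 303.897] pointing down, gripper open.
Joint ranges: [-2.75, 2.75], [-0.82, 2.05], [0.23, 2.67], [-1.56, 4.7], [0.09, 2.69], [-2.92, 2.92]. Speed limits (rad/s): [1.89, 1.89, 2.39, 3.01, 3.01, 3.01].

## Interface

Orientations are given as [roll, pitch, yaw] about the fixed x, y, z axes, in that order (R = Rz(yaw) Ry(pitch) Rx(roll)).
In Python, from bench import bot, cams, order gives the robot as it stands. The module is installed in compiled form; this text tells all that it offers.
- The arm moves only by the shell command python3 -m handwheel 'ROWS' [FORCE]. ROWS is JSON, one flat list of numbers, 7 for each row, row after row: the shift along the world's x, y, z in m, then the turn, a rotation vector about the world's x, y, z in degrees, then the closure, from -1 (fully open) to 1 (shut), so that 0 is half open. A call has 1 to 5 rows; each row shifts and turns the commanded pose from where the row before left it; what a row does not reach is not made up. A row lasts 1/12 s, in which the tool goes at most 41.7 mm and 7.16 degrees, less where a joint would pass 70% of its speed; a pose out of reach is approached as far as the arm can. A call is refused whole if a number of a shift passes 0.0417 or a number of a turn 7.16, either way. A call with a gripper value outside its range is refused whole. The fingers move at their own pace and stop on an object; FORCE is the grip in N (left out, the last holds). Time passes only in rows, so rows that do not move let the fingers close. It gives the time, the measured TCP pose, the force and the opening at its end, in the units of the state.
- bot.read_state(): the state, without advancing time (a new reading comes with each control period).
- cams.grab_frame(name): name is "side" or "top" or "wrist"; returns a dict with "image" (480x640x3 uint8, red, green, blue), "fx", "fy", "cx", "cy" (pixels), "R" (3x3) and "t" (3): a world point X has camera coordinates R X + t. Camera axes: x right, y down, z forward; pixel columns grow to the right and rows downward; lengths in mm; the calibration is good to about 2 mm. A picture is of the moment at which its call begins. There is no depth.
- order.hand_in(): hands the job in, once; it reports no verdict.
The state is a dict: "time_s": time; "qpos": joint angles; "joint_velocities": joint speeds; "joint_torque": joint torques, N m; "position": TCP position; "ee_rot": TCP orientation; "wrist_force": force on the tool from outside, world axes, zero at the start; "wrist_torque": the same for the moment, N m; "grip_width": opening from 0.0 (shut) to 1.0 (fully open).
Only numpy, scipy, OpenCV 4.12 (cv2) and the standard library are available. Lean on these libraries where they do the work, as an engineer would, in place of code of your own. Each camera call takes 0.05 s, during which the arm holds its last target.

## Working session

There is one attempt and no reset: what is moved stays moved. The work goes in short steps, Python scripts to look and compute and a shell command to move; the robot and the scene stay as the last step left them, time stands still between calls to the robot, and variables do not carry over. Pictures are saved under pics/ and viewed, and the job is handed in when it is done.

```bash
mkdir -p pics; ls; python3 - <<'E'
from bench import bot,cams
import cv2
print(bot.read_state())
for n in ("side","top","wrist"):
    f=cams.grab_frame(n); cv2.imwrite(f"pics/{n}0.png",f["image"][:,:,::-1])
    print(n,f["fx"],f["fy"],f["cx"],f["cy"],f["R"],f["t"])
E
```

```text
pics
{'time_s': 0.0, 'qpos': array([ 1.09436210e+00,  4.80824787e-01,  1.59687807e+00,  2.66540750e-05,
        1.06508251e+00, -4.65750760e-02]), 'joint_velocities': array([-0.00101476, -0.00044313, -0.00079548,  0.00142969,  0.00071257,
        0.00054294]), 'joint_torque': array([-1.51557415e-04, -9.50654626e+01, -4.30185449e+01, -1.68415272e-04,
        1.22611484e-02, -3.20095899e-05]), 'position': array([270.69457173, 590.59737348, 303.27534432]), 'ee_rot': array([-3.14040232e+00, -7.88074300e-05,  2.71172053e+00]), 'wrist_force': array([0.21127947, 0.87679373, 0.17124812]), 'wrist_torque': array([-0.01074931,  0.01771513,  0.0178481 ]), 'grip_width': 0.9981368216040138}
side 497.57446042271204 497.57446042271204 323.06155604994007 235.97598454643963 [[ 0.99793011 -0.06120569  0.01973227]
 [-0.03223812 -0.74163853 -0.67002462]
 [ 0.05564353  0.66800161 -0.74207657]] [-545.2256139    61.91089943 1140.57938455]
top 507.26117176165 507.26117176165 318.2441705330275 238.8515074917942 [[ 0.01270751 -0.99963239 -0.02395003]
 [-0.99705238 -0.01085499 -0.07595205]
 [ 0.07566415  0.02484459 -0.9968238 ]] [ -10.93283472  539.65197414 1413.69007138]
wrist 395.65726034391423 395.65726034391423 322.78852080128144 239.87268512182143 [[ 0.41583264  0.90943926 -0.00185372]
 [ 0.86016476 -0.39263886  0.32550164]
 [ 0.29529613 -0.13694871 -0.94553966]] [-648.3691278   -42.35724041  380.45896237]
```

View pics/side0.png

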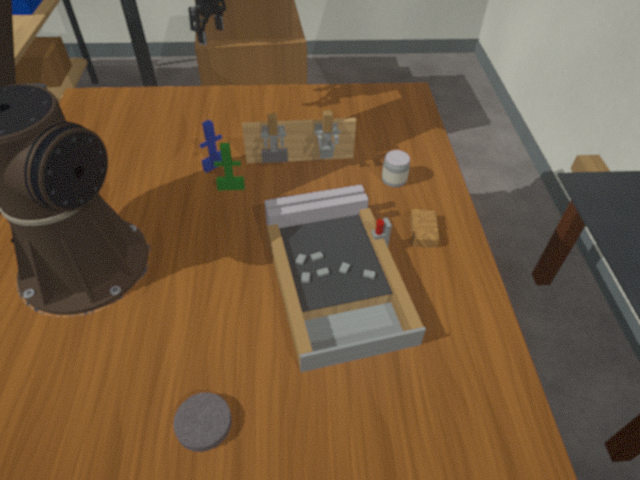

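View pics/top0.png

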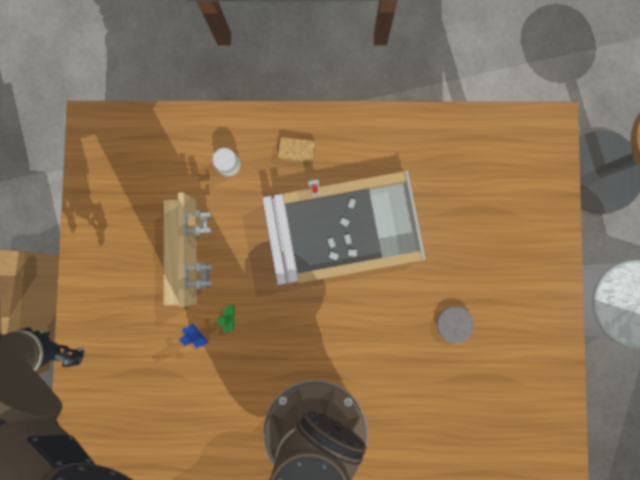

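View pics/wrist0.png

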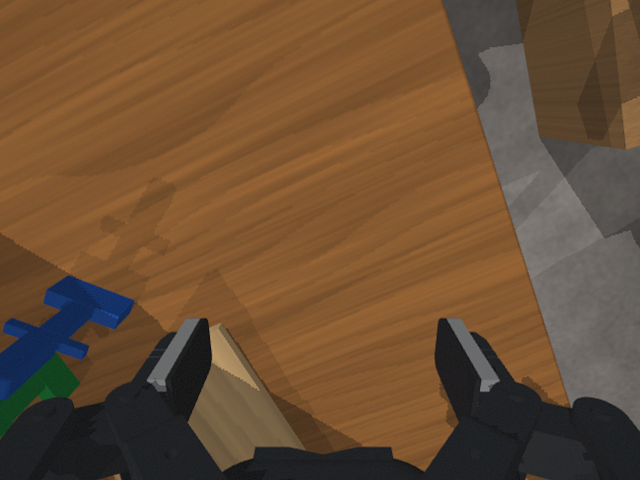

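The side view shows the fixture with its panel around (335,265), its tray at (355,330) and the clamp at (380,228). The rack is at (300,140) with two tools hung at (272,135) and (325,130). Blue and green look-alikes stand at (210,150) and (228,170). Next I'll enlarge.

```bash
cat > h.py <<'E'
from bench import bot,cams
import cv2,numpy as np
def crop(n,x0,y0,x1,y1,s,out):
    f=cams.grab_frame(n); im=f["image"][y0:y1,x0:x1,::-1]
    cv2.imwrite("pics/"+out,cv2.resize(np.ascontiguousarray(im),None,fx=s,fy=s,interpolation=cv2.INTER_CUBIC)); return f
def P(f,X):
    c=f["R"]@np.array(X,float)+f["t"]; return np.array([f["fx"]*c[0]/c[2]+f["cx"],f["fy"]*c[1]/c[2]+f["cy"]])
def ray(f,u,v):
    d=f["R"].T@np.array([(u-f["cx"])/f["fx"],(v-f["cy"])/f["fy"],1]); return -f["R"].T@f["t"],d/np.linalg.norm(d)
def onz(f,u,v,z):
    o,d=ray(f,u,v); return o+d*(z-o[2])/d[2]
def tri(f1,p1,f2,p2):
    o1,d1=ray(f1,*p1);o2,d2=ray(f2,*p2)
    s=np.linalg.lstsq(np.c_[d1,-d2],o2-o1,rcond=None)[0]
    a=o1+d1*s[0];b=o2+d2*s[1]; return (a+b)/2,np.linalg.norm(a-b)
E
python3 - <<'E'
from h import *
crop("side",190,90,400,210,3.8,"s1.png")
crop("side",255,180,435,370,3.1,"s2.png")
crop("top",150,170,300,330,3.7,"t1.png")
crop("top",250,150,440,300,4,"t2.png")
E
```

```text
(no output)
```

View pics/s1.png

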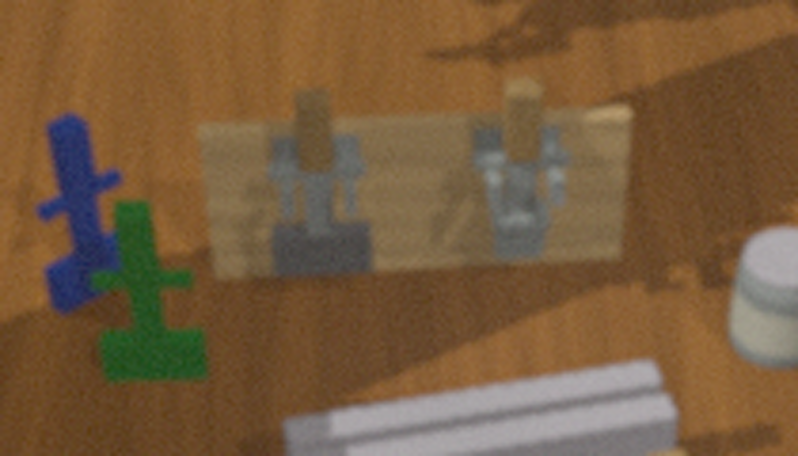

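View pics/s2.png

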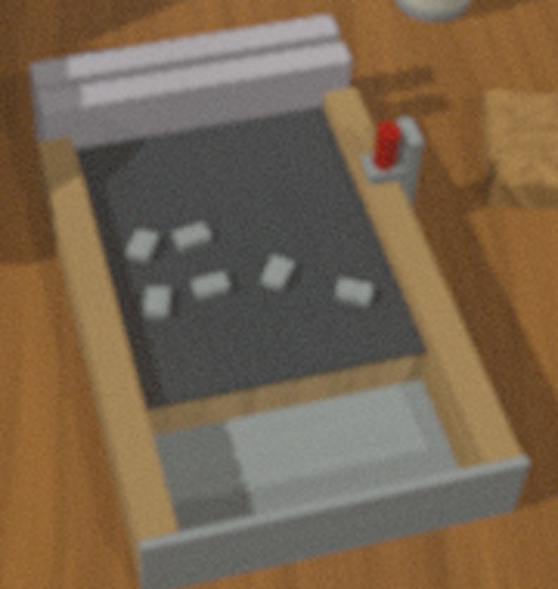

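View pics/t1.png

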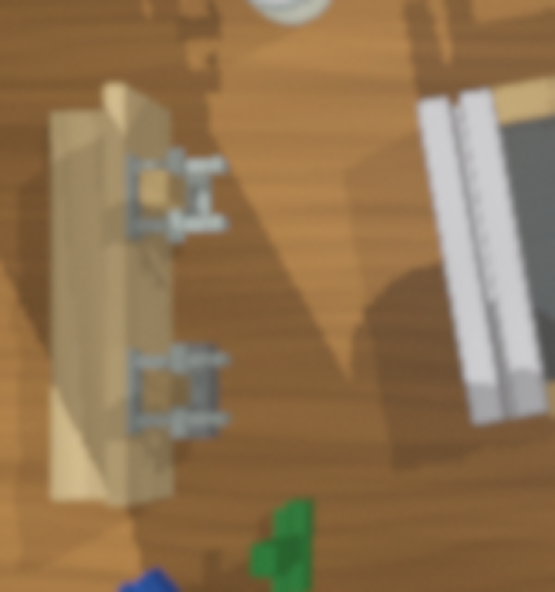

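View pics/t2.png

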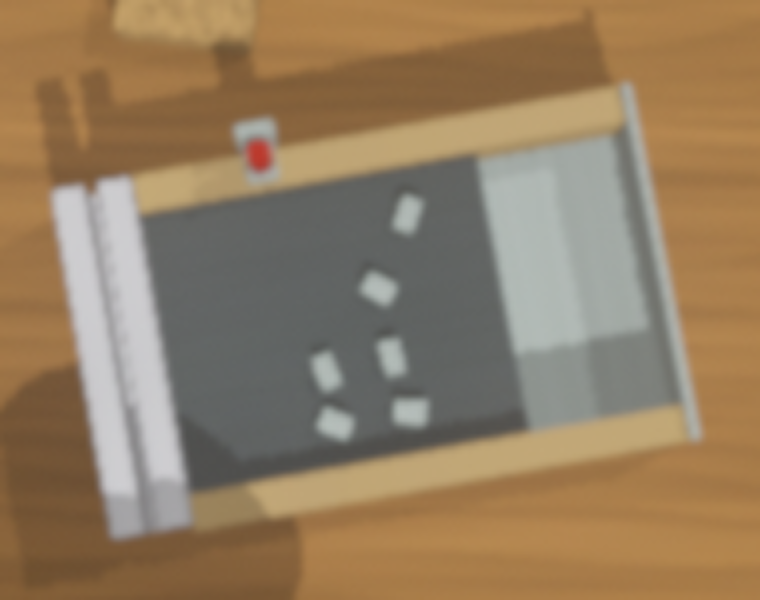

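```bash
cat > fit.py <<'E'
from h import *
from scipy.optimize import least_squares
t=cams.grab_frame("top"); s=cams.grab_frame("side")
T=lambda x,y:(x/4+250,y/4+150); S=lambda x,y:(x/3.1+255,y/3.1+180)
c=[(t,T(52,190),(120,174,85)),(t,T(475,155),(100,-120,40)),(t,T(527,430),(-100,-120,40)),(t,T(130,178),(120,120,85)),
(t,T(627,83),(125,-227,60)),(t,T(701,440),(-125,-227,60)),(t,T(140,215),(100,120,40)),
(s,S(148,408),(-100,-120,40)),(s,S(425,352),(100,-120,40)),(s,S(335,15),(120,174,85)),(s,S(33,65),(-120,174,85)),(s,S(350,45),(120,120,85)),(s,S(528,460),(125,-227,60)),(s,S(138,545),(-125,-227,60))]
def W(p,X): 
    a=p[2]; return (p[0]+np.cos(a)*X[0]-np.sin(a)*X[1],p[1]+np.sin(a)*X[0]+np.cos(a)*X[1],X[2])
r=least_squares(lambda p:np.concatenate([P(f,W(p,X))-q for f,q,X in c]),[550,100,.17],loss="soft_l1")
print("fix",r.x, np.round([P(f,W(r.x,X))-np.array(q) for f,q,X in c],1).tolist())
for x,y in [(407,214),(379,288),(326,371),(391,358),(335,424),(410,413)]:
    X=onz(t,*T(x,y),48)-np.r_[r.x[:2],0]; a=r.x[2]
    print("chip fix xy",np.round([np.cos(a)*X[0]+np.sin(a)*X[1],-np.sin(a)*X[0]+np.cos(a)*X[1]]))
T=lambda x,y:(x/3.7+150,y/3.7+170); S=lambda x,y:(x/3.8+190,y/3.8+90)
# rack: board front top corners, bottom corners, hook tips
c=[(s,S(200,126),(0,150,125)),(s,S(632,108),(0,-150,125)),(s,S(215,277),(0,150,0)),(s,S(622,258),(0,-150,0)),
(t,T(122,503),(0,150,125)),(t,T(127,85),(0,-150,125)),(t,T(228,164),(-67,-91,127)),(t,T(228,224),(-67,-49,127)),(t,T(228,358),(-67,49,127)),(t,T(228,417),(-67,91,127))]
r=least_squares(lambda p:np.concatenate([P(f,W(p,X))-q for f,q,X in c]),[550,350,1.57],loss="soft_l1")
print("rack",r.x, np.round([P(f,W(r.x,X))-np.array(q) for f,q,X in c],1).tolist())
for y in(-70,70): print(W(r.x,(-35,y,115)))
# tool grip tops
print("scraper griptop",tri(t,T(155,385),s,S(314,92)),"gauge",tri(t,T(155,188),s,S(524,82)))
E
python3 fit.py
```

```text
fix [ 5.62891567e+02 -4.70084193e+01  1.91445153e-01] [[-0.3, -0.5], [0.3, -1.2], [0.7, 0.3], [-0.3, -1.1], [-0.7, -0.2], [-1.6, -0.5], [-0.1, -0.8], [-2.5, 0.7], [0.5, -0.2], [-1.5, -0.1], [-1.6, -0.4], [0.5, 5.2], [-0.8, 0.1], [0.1, 0.4]]
chip fix xy [ 64. -63.]
chip fix xy [ 16. -35.]
chip fix xy [-34.  12.]
chip fix xy [-33. -34.]
chip fix xy [-71.  12.]
chip fix xy [-73. -40.]
rack [502.77803917 343.86676244   1.58854191] [[-0.8, 2.9], [-0.2, 4.1], [-0.2, 0.5], [-0.6, 1.7], [1.0, -0.2], [1.4, -1.0], [-1.3, -0.6], [-1.4, -0.9], [-1.9, 0.1], [-2.0, 0.3]]
(np.float64(573.3880804244465), np.float64(310.1143984705789), 115)
(np.float64(433.41012323572534), np.float64(307.63014782449903), 115)
scraper griptop (array([435.81169182, 307.3695011 , 182.21685518]), np.float64(0.7405034650996628)) gauge (array([571.71575202, 311.08618023, 184.22011175]), np.float64(4.373055360542446))
```

Six chips lie on the panel. On the rack, the tool at side (272,135) has a wide grey block at (322,250 in the crop), so it's the scraper. It hangs on the fork nearer the robot, which is hook1. The tool at (325,130) has a narrow blade, so it's the gauge on hook0. The blue tool at (210,150) and the green one at (228,170) are look-alikes. I'll move in front of the rack for a closer look.

```bash
python3 -m handwheel '[0.012,-0.030,0.003,0,0,2.3,-1, 0.012,-0.030,0.003,0,0,2.3,-1, 0.012,-0.030,0.003,0,0,2.3,-1, 0.012,-0.030,0.003,0,0,2.3,-1, 0.012,-0.030,0.003,0,0,2.3,-1]'
python3 -m handwheel '[0.012,-0.030,0.003,0,0,2.3,-1, 0.012,-0.030,0.003,0,0,2.3,-1, 0.012,-0.030,0.003,0,0,2.3,-1, 0.012,-0.030,0.003,0,0,2.3,-1, 0.012,-0.030,0.003,0,0,2.3,-1]'
python3 -m handwheel '[0.012,-0.030,0.003,0,0,2.6,-1,0,0,0,0,0,0,-1,0,0,0,0,0,0,-1]'
python3 - <<'E'
from h import *
f=crop("wrist",0,0,640,480,1.25,"w1.png")
np.savez("w1.npz",**f)
print(-f["R"].T@f["t"], f["t"],f["R"])
E
```

```text
time_s: 0.87
position: [331.0, 439.5, 319.0]
ee_rot: [3.141, 0.0, 2.915]
wrist_force: [0.8, 1.0, -0.3]
grip_width: 1.0
time_s: 1.28
position: [391.1, 289.4, 334.2]
ee_rot: [3.141, 0.0, 3.115]
wrist_force: [1.2, 0.7, -0.8]
grip_width: 1.0
time_s: 1.53
position: [403.5, 259.7, 337.3]
ee_rot: [3.141, 0.001, -3.128]
wrist_force: [0.3, -0.4, 0.2]
grip_width: 0.997
[318.77706466 257.96953293 406.2062311 ] [-252.93068258 -437.38326774  279.09236101] [[-1.49069887e-02  9.99888683e-01 -6.35459924e-04]
 [ 9.45327697e-01  1.43006193e-02  3.25808285e-01]
 [ 3.25781104e-01  4.25610256e-03 -9.45435644e-01]]
```

View pics/w1.png

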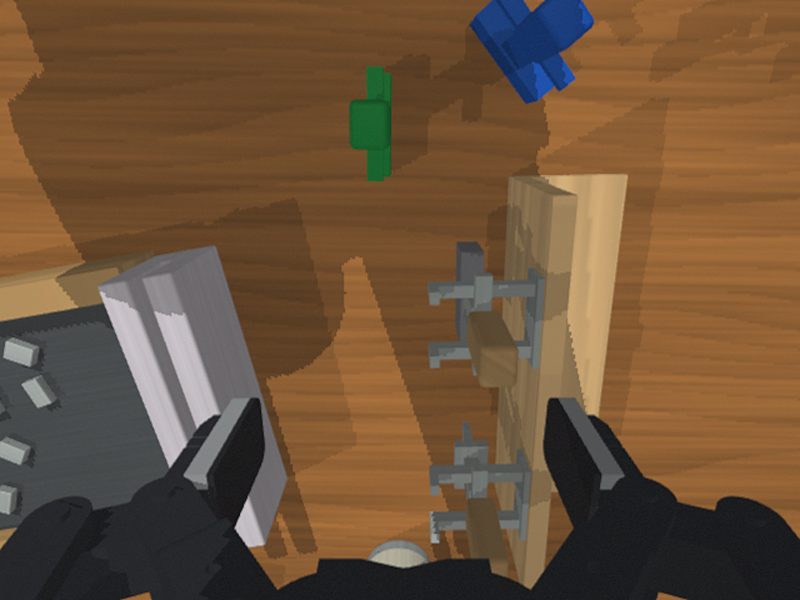

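```bash
python3 -m handwheel '[-0.005,0.025,0,0,0,0,-1,-0.005,0.025,0,0,0,0,-1, -0.005,0.025,0,0,0,0,-1,0,0,0,0,0,0,-1,0,0,0,0,0,0,-1]'
python3 - <<'E'
from h import *
f=cams.grab_frame("wrist")
np.savez("w2.npz",**f)
g=np.load("w1.npz")
for n,ff,b in(("w1c",g,(330,180,470,450)),("w2c",f,(200,150,420,450))):
    im=ff["image"][b[1]:b[3],b[0]:b[2],::-1]; s=2.2 if n=="w1c" else 2
    cv2.imwrite(f"pics/{n}.png",cv2.resize(np.ascontiguousarray(im),None,fx=s,fy=s,interpolation=cv2.INTER_CUBIC))
cv2.imwrite("pics/w2.png",f["image"][:,:,::-1])
E
```

```text
time_s: 2.0
position: [386.9, 337.7, 336.6]
ee_rot: [-3.141, -0.0, -3.122]
wrist_force: [-0.4, -0.1, 0.6]
grip_width: 1.002
```

View pics/w1c.png

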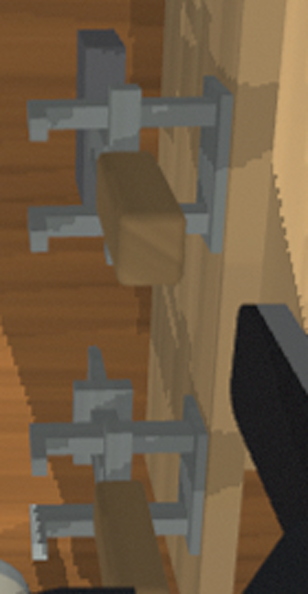

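View pics/w2c.png

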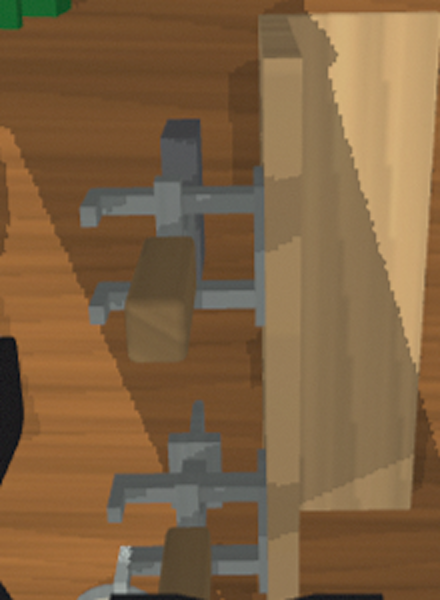

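```bash
python3 - <<'E'
from h import *
a=np.load("w1.npz");b=np.load("w2.npz")
A=lambda x,y:(x/2.2+330,y/2.2+180);B=lambda x,y:(x/2+200,y/2+150)
for n,p,q in [("grip top c",(150,253),(158,331)),("tip y+outer",(28,102),(80,190)),("tip y- ",(28,208),(89,285)),("tip h0 +",(30,425),(108,476)),("crossbar + end top left",(110,86),(157,179)),("hookplate top",(217,78),(256,168)),("hookplate2",(197,398),(259,452)),("block corner",(80,32),(165,121)),("tip h0 -",(31,507),(121,549))]:
    X,e=tri(a,A(*p),b,B(*q)); print(n,X.round(1),round(e,1))
print(bot.read_state()["position"])
E
```

```text
grip top c [436.5 309.  172.6] 0.6
tip y+outer [405.9 274.1 120.5] 0.6
tip y-  [446.5 275.5 119.2] 0.1
tip h0 + [541.5 279.3 116.9] 0.2
crossbar + end top left [402.1 302.9 114.9] 0.8
hookplate top [399.7 341.5 108.1] 0.7
hookplate2 [531.4 346.  111.7] 0.4
block corner [397.9 299.4  45. ] 0.4
tip h0 - [591.9 281.9 106.3] 0.4
[387.0380312  336.81664531 336.54799376]
```

```bash
python3 - <<'E'
from h import *
from scipy.optimize import least_squares
a=np.load("w1.npz");b=np.load("w2.npz");t=cams.grab_frame("top"); s=cams.grab_frame("side")
A=lambda x,y:(x/2.2+330,y/2.2+180);B=lambda x,y:(x/2+200,y/2+150)
print(onz(a,*A(150,253),179),onz(b,*B(158,331),179))
T=lambda x,y:(x/3.7+150,y/3.7+170); S=lambda x,y:(x/3.8+190,y/3.8+90)
c=[(s,S(200,126),(0,150,125)),(s,S(632,108),(0,-150,125)),(s,S(215,277),(0,150,0)),(s,S(622,258),(0,-150,0)),
(t,T(122,503),(0,150,125)),(t,T(127,85),(0,-150,125)),(t,T(228,164),(-67,-91,127)),(t,T(228,224),(-67,-49,127)),(t,T(228,358),(-67,49,127)),(t,T(228,417),(-67,91,127))]
c+=[(a,A(28,102),(-70,95,127)),(a,A(28,208),(-70,53,127)),(a,A(30,425),(-70,-45,127)),(a,A(31,507),(-70,-87,127)),
(b,B(80,190),(-70,95,127)),(b,B(89,285),(-70,53,127)),(b,B(108,476),(-70,-45,127)),(b,B(121,549),(-70,-87,127)),(b,B(260,56),(0,150,125)),(b,B(264,510),(0,-70,125))][:9]
def W(p,X): 
    q=p[2]; return (p[0]+np.cos(q)*X[0]-np.sin(q)*X[1],p[1]+np.sin(q)*X[0]+np.cos(q)*X[1],X[2]+ (p[3] if len(p)>3 else 0))
r=least_squares(lambda p:np.concatenate([P(f,W(p,X))-q for f,q,X in c]),[500,340,1.57],loss="soft_l1")
print("rack",r.x, np.round([P(f,W(r.x,X))-np.array(q) for f,q,X in c],1).tolist())
for y in(-70,70): print(W(r.x,(-35,y,115)))
E
```

```text
[433.5344866 307.6378587 179.       ] [432.45002403 309.6665505  179.        ]
rack [496.02077318 347.57506145   1.60405126] [[-3.4, 2.6], [-3.0, 2.8], [-2.6, 0.2], [-3.2, 0.4], [0.4, 2.4], [-1.0, 1.5], [-3.3, 1.6], [-3.2, 1.2], [-3.1, 2.3], [-3.0, 2.4], [1.0, -1.1], [1.0, 2.9], [0.2, 9.4], [-0.2, 11.3], [-1.3, 0.2], [-1.5, 3.2], [-2.1, 9.9], [-5.3, 11.6], [1.8, -8.2]]
(np.float64(567.1457785696156), np.float64(314.92182871465957), 115)
(np.float64(427.2231837548352), np.float64(310.2669967844172), 115)
```

Measured scraper grip centre is (433.5, 308.5), with its top at about 179 mm. The views gave 173 and 182, and the text gives 179. I'll go above it first, then look.

```bash
python3 -m handwheel '[0.0233,-0.014,0,0,0,0,-1,0.0233,-0.014,0,0,0,0,-1, 0,0,-0.030,0,0,0,-1,0,0,-0.02,0,0,0,-1,0,0,0,0,0,0,-1]'
python3 - <<'E'
from h import *
f=crop("wrist",0,0,640,480,1.25,"w3.png"); print(bot.read_state()["position"]); print(P(f,[433.5,308.5,179]))
crop("side",190,90,400,210,3.8,"s3.png")
E
```

```text
time_s: 2.57
position: [433.3, 306.0, 283.7]
ee_rot: [-3.139, -0.005, -3.126]
wrist_force: [-1.0, 0.0, -0.3]
grip_width: 1.0
[433.75464482 306.66795868 285.58197753]
[329.72512425 289.81554654]
```

View pics/w3.png

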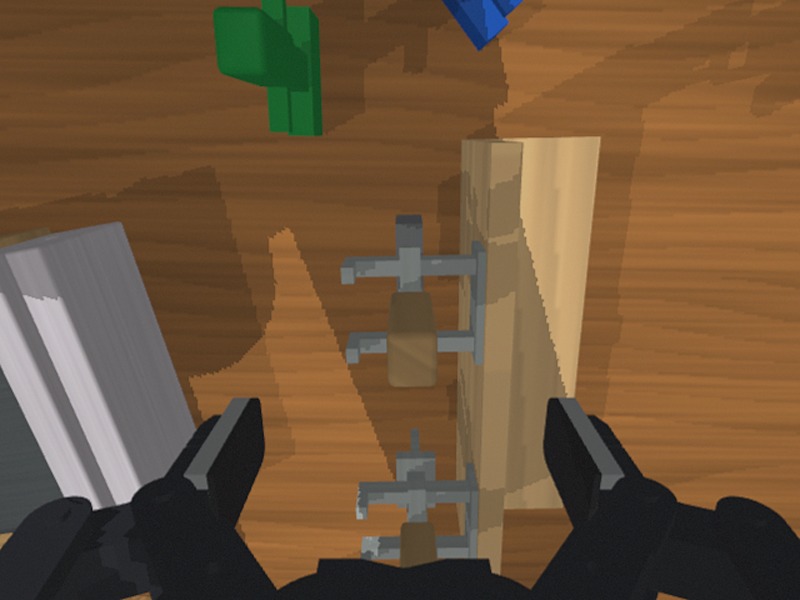

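```bash
python3 -m handwheel '[-0.001,0.0023,-0.020,0,0,0,-1,0,0,-0.020,0,0,0,-1,0,0,-0.020,0,0,0,-1, 0,0,-0.013,0,0,0,-1,0,0,0,0,0,0,-1]'
python3 - <<'E'
from h import *
f=crop("wrist",0,0,640,480,1.25,"w4.png"); print(bot.read_state()["position"])
crop("side",190,60,400,210,3.8,"s4.png")
E
```

```text
time_s: 3.08
position: [433.0, 310.0, 213.2]
ee_rot: [-3.141, -0.001, -3.124]
wrist_force: [-0.2, -1.2, 0.0]
grip_width: 0.998
[433.41968752 310.26810402 214.39661865]
```

View pics/w4.png

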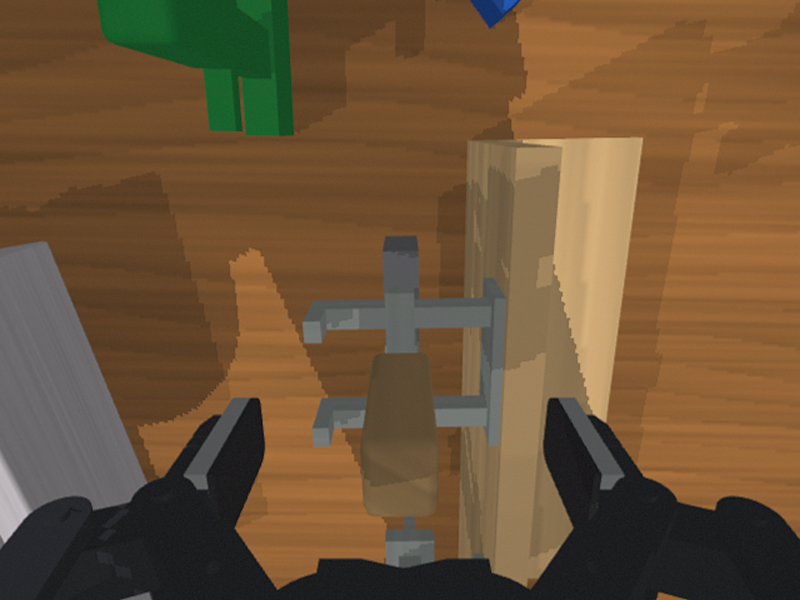

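View pics/s4.png

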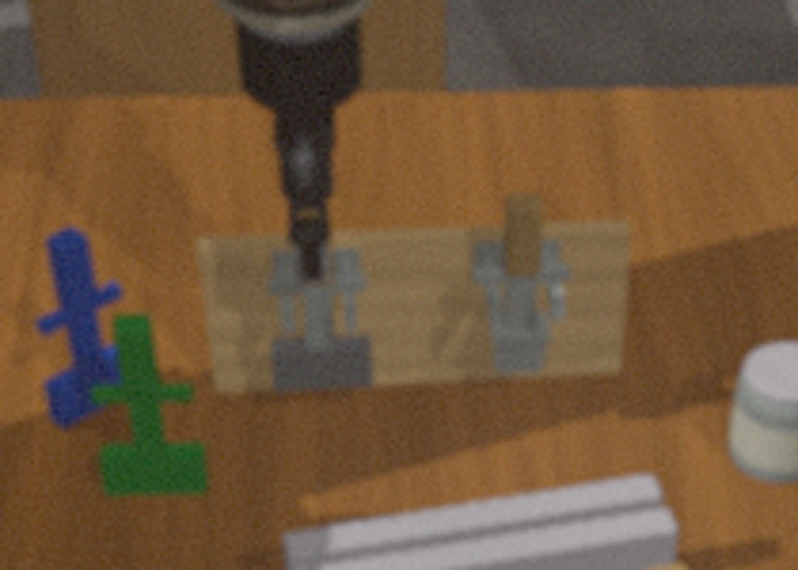

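```bash
python3 -m handwheel '[0,0,0,0,0,0,0.3,0,0,0,0,0,0,0.6,0,0,0,0,0,0,1,0,0,0,0,0,0,1,0,0,0,0,0,0,1]' 80
python3 -m handwheel '[0,0,0,0,0,0,1,0,0,0,0,0,0,1,0,0,0,0,0,0,1,0,0,0,0,0,0,1,0,0,0,0,0,0,1]'
python3 -m handwheel '[0,0,0.01,0,0,0,1,0,0,0.01,0,0,0,1,0,0,0.002,0,0,0,1,0,0,0,0,0,0,1,0,0,0,0,0,0,1]'
python3 - <<'E'
from h import *
f=crop("wrist",0,0,640,480,1.25,"w5.png"); print(bot.read_state()["position"],bot.read_state()["ee_rot"])
crop("side",190,60,400,210,3.8,"s5.png")
E
```

```text
time_s: 3.6
position: [433.5, 310.3, 214.3]
ee_rot: [3.141, 0.001, -3.125]
wrist_force: [-0.9, -0.0, -0.0]
grip_width: 0.301
time_s: 4.02
position: [433.5, 309.9, 214.3]
ee_rot: [-3.141, 0.0, -3.125]
wrist_force: [-0.2, -5.3, 9.7]
grip_width: 0.224
time_s: 4.43
position: [433.5, 310.3, 236.2]
ee_rot: [3.141, 0.001, -3.125]
wrist_force: [-0.6, -0.5, -2.0]
grip_width: 0.223
[433.31418822 310.16220491 235.88364352] [ 3.14156360e+00  1.68187612e-05 -3.12455208e+00]
```

View pics/w5.png

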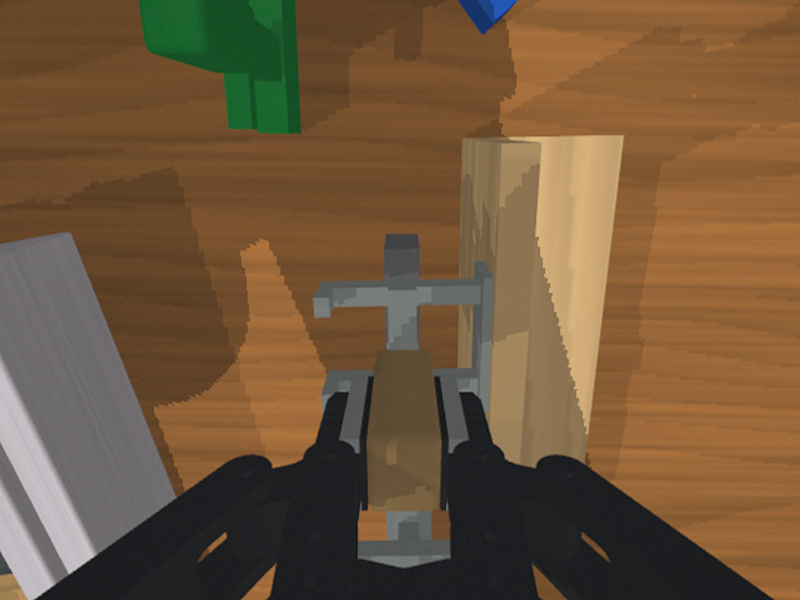

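View pics/s5.png

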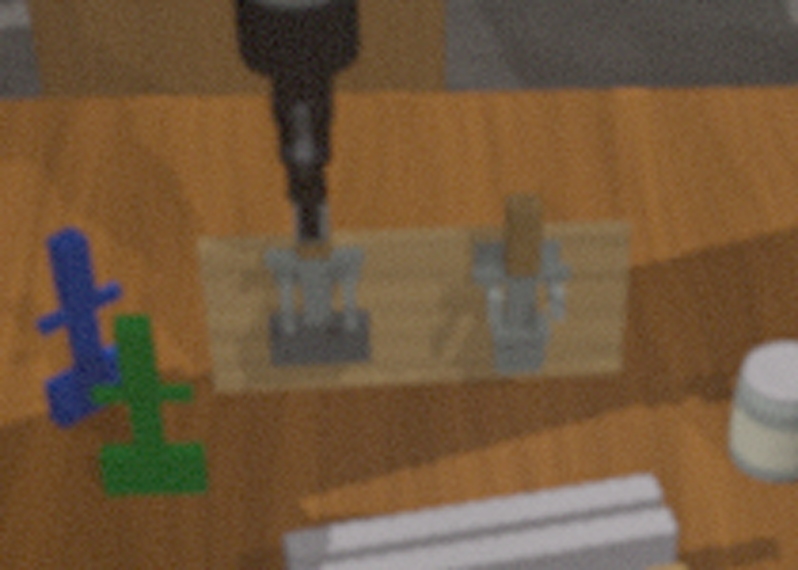

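Lifted clear; the crossbar has left the prongs. The hung TCP was (433.5, 310, 214.3), so underside-to-TCP is about 179 mm. Now I'll draw it out along -y and raise it.

```bash
python3 -m handwheel '[0.0005,-0.015,0,0,0,0,1,0.0005,-0.025,0,0,0,0,1,0.0005,-0.025,0,0,0,0,1,0.0005,-0.025,0,0,0,0,1,0,0,0,0,0,0,1]'
python3 -m handwheel '[0.006,-0.01,0.025,0,0,2,1,0.006,-0.010,0.025,0,0,2,1,0.006,-0.020,0.02,0,0,2,1,0.006,-0.020,0,0,0,2,1,0.006,-0.02,0,0,0,2,1]'
python3 -m handwheel '[0.005,-0.025,0,0,0,0,1,0.005,-0.025,0,0,0,0,1,0.005,-0.02,0,0,0,0,1,0,0,0,0,0,0,1,0,0,0,0,0,0,1]'
python3 - <<'E'
from h import *
f=crop("wrist",0,0,640,480,1.25,"w6.png"); np.savez("w6.npz",**f)
print(bot.read_state()["position"],bot.read_state()["ee_rot"])
crop("side",255,120,435,370,2.4,"s6.png")
crop("top",250,150,440,300,4,"t6.png")
E
```

```text
time_s: 4.95
position: [434.4, 216.4, 235.4]
ee_rot: [-3.14, -0.002, -3.126]
wrist_force: [0.6, 0.6, -2.5]
grip_width: 0.224
time_s: 5.37
position: [466.0, 139.3, 307.0]
ee_rot: [3.142, 0.002, -2.948]
wrist_force: [-0.3, -0.1, -2.4]
grip_width: 0.226
time_s: 5.78
position: [480.3, 69.2, 305.6]
ee_rot: [3.141, -0.001, -2.952]
wrist_force: [0.1, 0.4, -2.2]
grip_width: 0.222
[480.17497014  69.93115741 305.62736892] [ 3.14132271e+00 -5.73334528e-04 -2.95136894e+00]
```

View pics/w6.png

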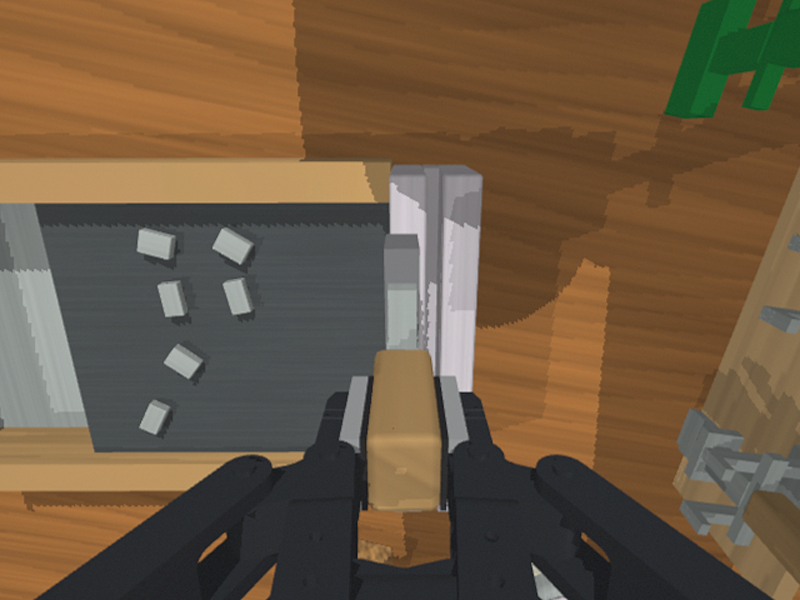

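View pics/s6.png

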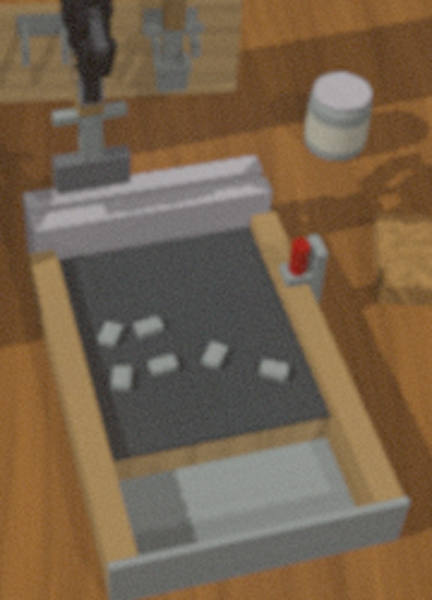

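View pics/t6.png

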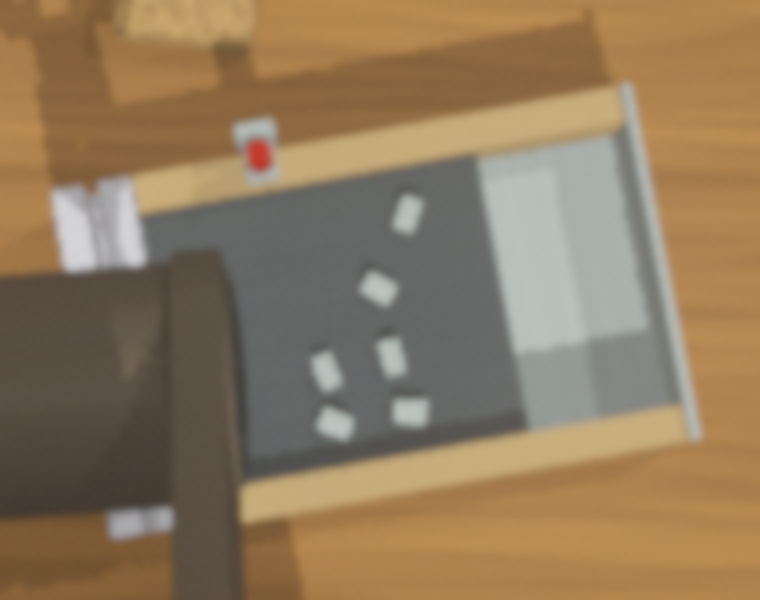

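```bash
cat > fit2.py <<'E'
from h import *
from scipy.optimize import least_squares
t=cams.grab_frame("top"); s=cams.grab_frame("side"); w=np.load("w6.npz")
T=lambda x,y:(x/4+250,y/4+150); S=lambda x,y:(x/3.1+255,y/3.1+180); Wc=lambda x,y:(x/1.25,y/1.25)
c=[(t,T(52,190),(120,174,85)),(t,T(475,155),(100,-120,40)),(t,T(527,430),(-100,-120,40)),(t,T(130,178),(120,120,85)),
(t,T(627,83),(125,-227,60)),(t,T(140,215),(100,120,40)),
(s,S(425,352),(100,-120,40)),(s,S(335,15),(120,174,85)),(s,S(33,65),(-120,174,85)),(s,S(528,460),(125,-227,60)),(s,S(138,545),(-125,-227,60)),
(w,Wc(95,450),(100,-120,40)),(w,Wc(391,175),(-120,120,85)),(w,Wc(482,176),(-120,174,85))]
lines=[(w,Wc(200,162),(-125,0,55)),(w,Wc(200,204),(-100,0,55)),(w,Wc(300,203.5),(-100,60,55))]
def W(p,X): 
    a=p[2]; return (p[0]+np.cos(a)*X[0]-np.sin(a)*X[1],p[1]+np.sin(a)*X[0]+np.cos(a)*X[1],X[2])
res=lambda p:np.concatenate([P(f,W(p,X))-q for f,q,X in c]+[[P(f,W(p,X))[1]-q[1]] for f,q,X in lines])
r=least_squares(res,[550,100,.17],loss="soft_l1")
print("fix",r.x, np.round(res(r.x),1).tolist())
c=[k for k in c if k[0] is w]
r=least_squares(res,[550,100,.17]); print("wrist only",r.x,np.round(res(r.x),1))
E
python3 fit2.py
```

```text
fix [ 5.63068459e+02 -4.62665296e+01  1.87822112e-01] [-0.5, -0.9, 0.2, -1.1, 0.4, 0.4, -0.5, -1.4, -0.7, -0.0, -0.2, -1.0, 0.4, -0.3, -1.2, -0.2, -1.3, -0.8, -1.1, 0.0, -0.3, -0.1, -1.8, 1.7, -1.6, 0.3, 1.4, -0.3, 0.4, -0.8, -0.2]
wrist only [ 5.63001308e+02 -4.58250185e+01  1.88556351e-01] [-1.3  1.8 -1.1  0.2  2.  -0.4  0.4 -0.8 -0.3]
```

```bash
python3 -m handwheel '[0.003,-0.018,0,0,0,0,1,0.003,-0.018,0,0,0,0,1,0.003,-0.0175,0,0,0,0,1,0,0,-0.03,0,0,0,1,0,0,-0.030,0,0,0,1]'
python3 -m handwheel '[0,0,-0.012,0,0,0,1,0,0,-0.006,0,0,0,1,0,0,0,0,0,0,1,0,0,0,0,0,0,1]'
python3 - <<'E'
from h import *
f=crop("wrist",0,0,640,480,1.25,"w7.png"); np.savez("w7.npz",**f)
print(bot.read_state()["position"],bot.read_state()["ee_rot"])
crop("side",255,120,435,370,2.4,"s7.png")
E
```

```text
time_s: 6.45
position: [490.7, 16.5, 246.5]
ee_rot: [-3.141, 0.004, -2.95]
wrist_force: [-0.1, -0.9, -3.7]
grip_width: 0.224
time_s: 6.78
position: [489.8, 17.1, 228.4]
ee_rot: [-3.142, 0.0, -2.949]
wrist_force: [0.7, -0.6, -1.9]
grip_width: 0.225
[489.98528056  16.99801423 228.75602254] [-3.14131467e+00  1.19479097e-03 -2.94942051e+00]
```

View pics/w7.png

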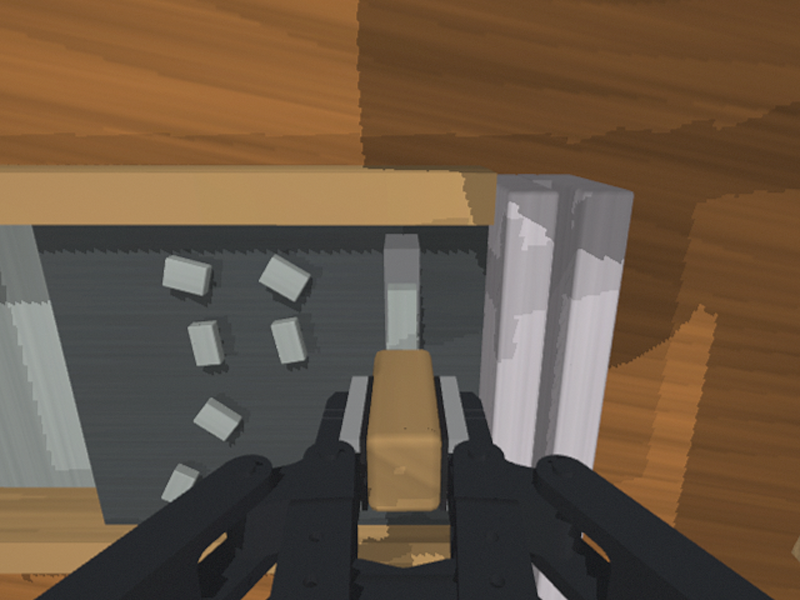

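View pics/s7.png

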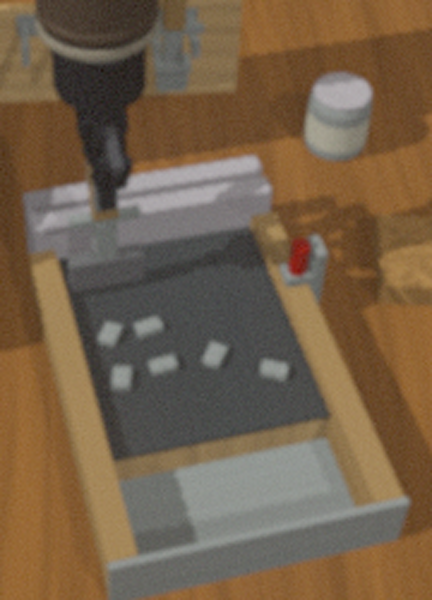

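```bash
python3 - <<'E'
from h import *
w=np.load("w7.npz")
def F(X): 
    d=X[:2]-np.array([563,-46]);return np.round([.9824*d[0]+.1869*d[1],-.1869*d[0]+.9824*d[1]],1)
for z in (83,84): print(F(onz(w,385/1.25,235/1.25,z)),F(onz(w,418/1.25,235/1.25,z)))
print(F(onz(w,400/1.25,226/1.25,55)), F(bot.read_state()["position"]))
E
```

```text
[-101.2   66.9] [-101.3   81.4]
[-101.4   66.9] [-101.5   81.3]
[-100.1   73.2] [-59.9  75.5]
```

```bash
python3 - <<'E'
from h import *
w=np.load("w7.npz")
def F(X): 
    d=X[:2]-np.array([563,-46]);return np.round([.9824*d[0]+.1869*d[1],-.1869*d[0]+.9824*d[1]],1)
print(F(onz(w,385/1.25,235/1.25,49)),F(onz(w,385/1.25,283/1.25,83)), F(onz(w,418/1.25,283/1.25,83)))
print(-w["R"].T@w["t"])
E
```

```text
[-94.3  65.6] [-79.2  66.7] [-79.3  81.7]
[406.60829497   0.58121226 297.30383644]
```

```bash
python3 -m handwheel '[0,0,-0.005,0,0,0,1,0,0,-0.0015,0,0,0,1,0,0,0,0,0,0,1,0,0,0,0,0,0,1]'
python3 -m handwheel '[0,0,-0.0015,0,0,0,1,0,0,0,0,0,0,1,0,0,0,0,0,0,1]'
python3 -m handwheel '[0,0,-0.001,0,0,0,1,0,0,0,0,0,0,1,0,0,0,0,0,0,1]'
```

```text
time_s: 7.22
position: [489.4, 16.7, 221.5]
ee_rot: [3.142, 0.0, -2.95]
wrist_force: [0.2, -0.4, -2.2]
grip_width: 0.222
time_s: 7.47
position: [489.4, 16.7, 219.9]
ee_rot: [3.142, -0.0, -2.95]
wrist_force: [0.1, 0.2, -2.2]
grip_width: 0.224
time_s: 7.72
position: [489.6, 16.6, 219.4]
ee_rot: [-3.141, 0.001, -2.95]
wrist_force: [-2.4, -0.8, 10.1]
grip_width: 0.221
```

```bash
python3 -m handwheel '[0,0,0.001,0,0,0,1,0.0019,-0.0098,0,0,0,0,1,0.0019,-0.0098,0,0,0,0,1,0.0019,-0.0098,0,0,0,0,1,0.0019,-0.0098,0,0,0,0,1]'
python3 -m handwheel '[0.0019,-0.0098,0,0,0,0,1,0.0019,-0.0098,0,0,0,0,1,0.0019,-0.0098,0,0,0,0,1,0.0019,-0.0098,0,0,0,0,1,0.0019,-0.0098,0,0,0,0,1]'
python3 -m handwheel '[0.0019,-0.0098,0,0,0,0,1,0.0019,-0.0098,0,0,0,0,1,0.0019,-0.0098,0,0,0,0,1,0.0019,-0.0098,0,0,0,0,1,0,0,0,0,0,0,1]'
python3 - <<'E'
from h import *
f=crop("wrist",0,0,640,480,1.25,"w8.png"); np.savez("w8.npz",**f)
print(bot.read_state()["position"],bot.read_state()["ee_rot"])
E
```

```text
time_s: 8.13
position: [497.2, -23.8, 219.8]
ee_rot: [-3.142, -0.0, -2.95]
wrist_force: [-0.6, 0.3, -2.2]
grip_width: 0.229
time_s: 8.55
position: [506.7, -72.6, 219.8]
ee_rot: [3.142, -0.0, -2.95]
wrist_force: [-0.4, 0.5, -1.5]
grip_width: 0.223
time_s: 8.97
position: [514.7, -112.5, 219.9]
ee_rot: [-3.141, 0.001, -2.951]
wrist_force: [0.5, -0.6, -2.1]
grip_width: 0.222
[ 514.40062798 -111.68681946  219.90035757] [-3.14138702e+00  3.12851889e-04 -2.95122102e+00]
```

View pics/w8.png

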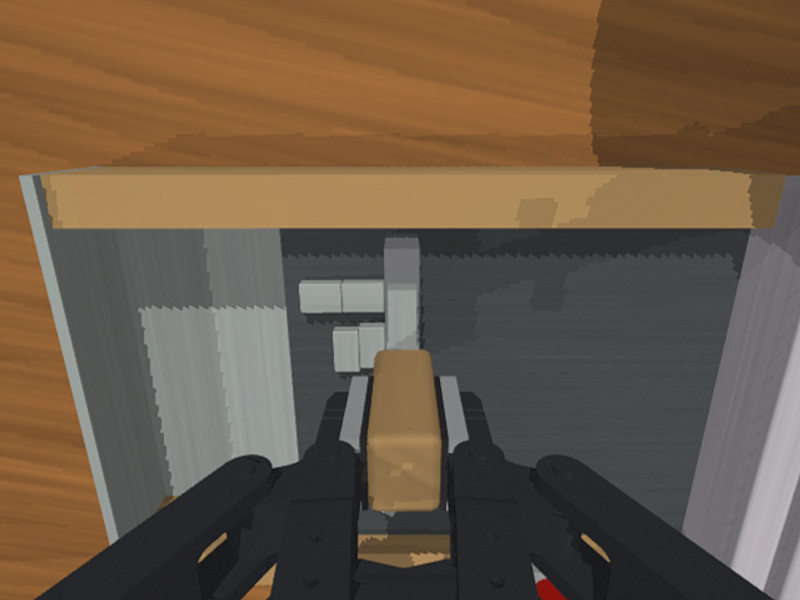

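```bash
python3 -m handwheel '[0.0015,-0.0079,0,0,0,0,1,0.0015,-0.0079,0,0,0,0,1,0.0015,-0.0079,0,0,0,0,1,0.0015,-0.0079,0,0,0,0,1,0.0015,-0.0079,0,0,0,0,1]'
python3 -m handwheel '[0.0015,-0.0079,0,0,0,0,1,0.0015,-0.0079,0,0,0,0,1,0.0015,-0.0079,0,0,0,0,1,0.0015,-0.0079,0,0,0,0,1,0.0004,-0.002,0,0,0,0,1]'
python3 -m handwheel '[0,0,0,0,0,0,1,0,0,0,0,0,0,1,0,0,0,0,0,0,1]'
python3 - <<'E'
from h import *
f=crop("wrist",0,0,640,480,1.25,"w9.png"); np.savez("w9.npz",**f)
print(bot.read_state()["position"],bot.read_state()["ee_rot"])
E
```

```text
time_s: 9.43
position: [521.8, -151.0, 219.9]
ee_rot: [-3.142, 0.0, -2.95]
wrist_force: [0.0, 0.4, -2.1]
grip_width: 0.22
time_s: 9.85
position: [528.4, -185.2, 219.9]
ee_rot: [-3.141, 0.0, -2.951]
wrist_force: [-0.8, 0.1, -1.4]
grip_width: 0.227
time_s: 10.1
position: [527.9, -183.5, 219.9]
ee_rot: [3.141, -0.0, -2.95]
wrist_force: [-0.8, 1.0, -2.2]
grip_width: 0.224
[ 527.8979353  -183.45250797  219.86502697] [ 3.14144123e+00 -1.76009288e-04 -2.94975951e+00]
```

View pics/w9.png

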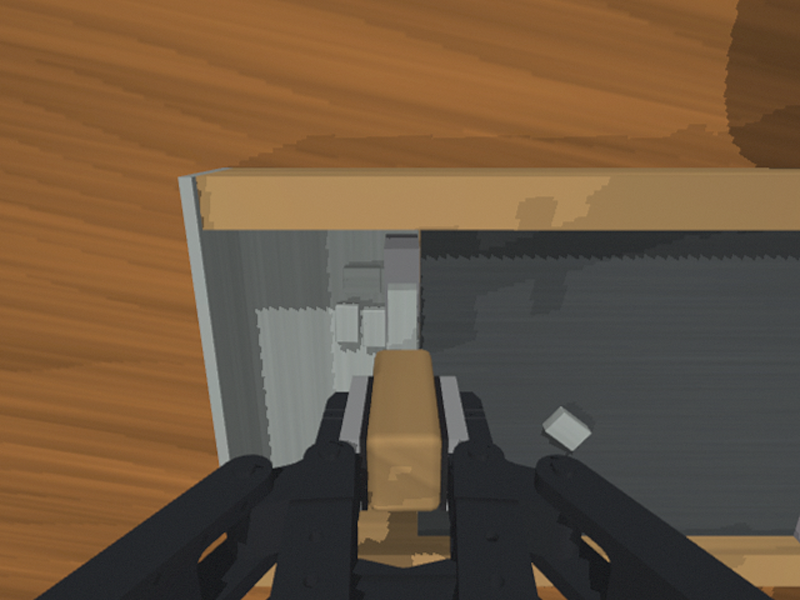

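```bash
python3 -m handwheel '[0,0,0.02,0,0,0,1,0,0,0.015,0,0,0,1,0.0111,0.0232,0,0,0,0,1,0.0111,0.0232,0,0,0,0,1,0.0111,0.0232,0,0,0,0,1]'
python3 -m handwheel '[0.0111,0.0232,0,0,0,0,1,0.0111,0.0232,0,0,0,0,1,0.0111,0.0232,0,0,0,0,1,0.0111,0.0232,0,0,0,0,1,0.0111,0.0232,0,0,0,0,1]'
python3 -m handwheel '[0,0,0,0,0,0,1,0,0,0,0,0,0,1]'
python3 - <<'E'
from h import *
f=crop("wrist",0,0,640,480,1.25,"w10.png"); np.savez("w9.npz",**f)
X=bot.read_state()["position"];print(X,bot.read_state()["ee_rot"])
d=X[:2]-np.array([563,-46]);print(np.round([.9824*d[0]+.1869*d[1],-.1869*d[0]+.9824*d[1]],1))
crop("side",255,120,435,370,2.4,"s10.png")
crop("top",250,150,440,300,4,"t10.png")
E
```

```text
time_s: 10.57
position: [561.6, -113.3, 255.4]
ee_rot: [-3.141, 0.001, -2.951]
wrist_force: [0.9, -1.7, -2.3]
grip_width: 0.223
time_s: 10.98
position: [617.0, 3.5, 254.9]
ee_rot: [3.142, -0.0, -2.949]
wrist_force: [-0.6, 0.4, -2.0]
grip_width: 0.224
time_s: 11.15
position: [616.9, 3.3, 254.7]
ee_rot: [3.142, -0.0, -2.947]
wrist_force: [0.2, -0.3, -1.4]
grip_width: 0.227
[616.49834576   2.391961   254.6673432 ] [ 3.14158394e+00 -6.31011279e-04 -2.94850725e+00]
[61.6 37.5]
```

View pics/w10.png

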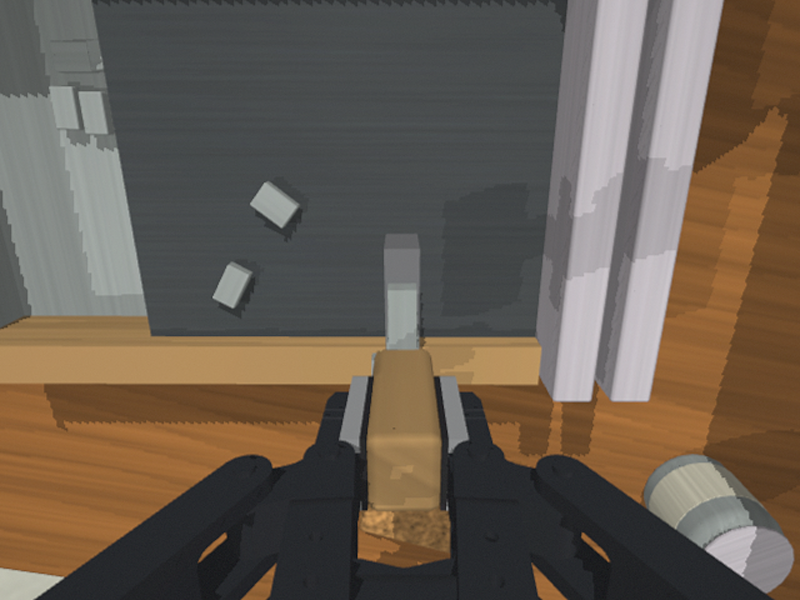

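View pics/s10.png

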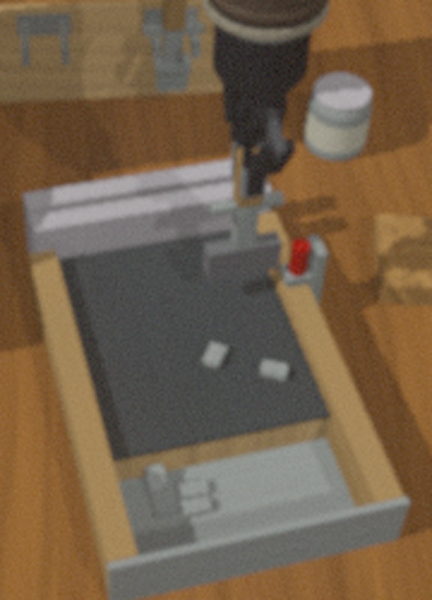

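View pics/t10.png

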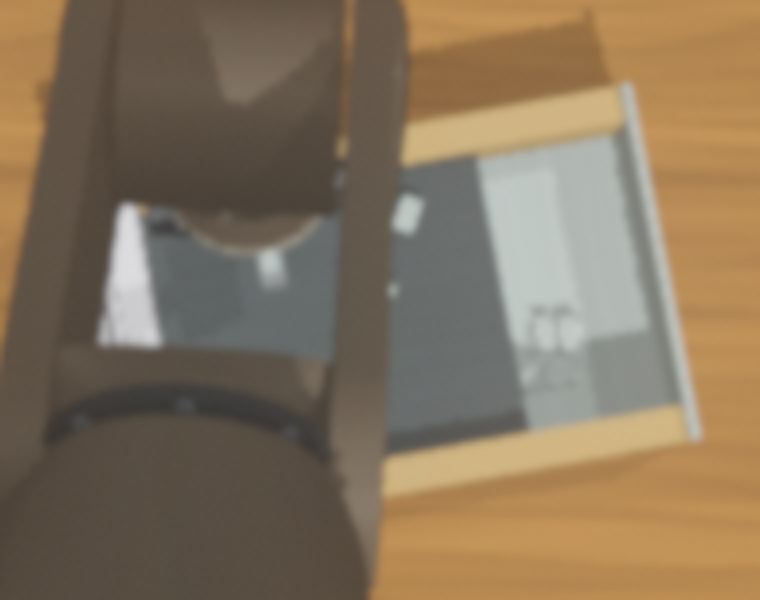

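```bash
python3 -m handwheel '[0,0,-0.02,0,0,0,1,0,0,-0.010,0,0,0,1,0,0,-0.0047,0,0,0,1,0,0,0,0,0,0,1,0,0,0,0,0,0,1]'
python3 -m handwheel '[0.0019,-0.0098,0,0,0,0,1,0.0019,-0.0098,0,0,0,0,1,0.0019,-0.0098,0,0,0,0,1,0.0019,-0.0098,0,0,0,0,1,0.0019,-0.0098,0,0,0,0,1]'
python3 -m handwheel '[0.0019,-0.0098,0,0,0,0,1,0.0019,-0.0098,0,0,0,0,1,0.0019,-0.0098,0,0,0,0,1,0.0019,-0.0098,0,0,0,0,1,0.0019,-0.0098,0,0,0,0,1]'
python3 - <<'E'
from h import *
f=crop("wrist",0,0,640,480,1.25,"w11.png")
E
```

```text
time_s: 11.72
position: [616.6, 1.2, 220.2]
ee_rot: [3.142, -0.0, -2.951]
wrist_force: [-0.1, -0.0, -2.6]
grip_width: 0.226
time_s: 12.13
position: [626.5, -48.7, 220.2]
ee_rot: [-3.141, 0.0, -2.951]
wrist_force: [0.4, -0.1, -2.7]
grip_width: 0.22
time_s: 12.55
position: [636.0, -97.2, 220.2]
ee_rot: [3.142, -0.0, -2.95]
wrist_force: [0.2, 0.2, -2.4]
grip_width: 0.224
```

View pics/w11.png

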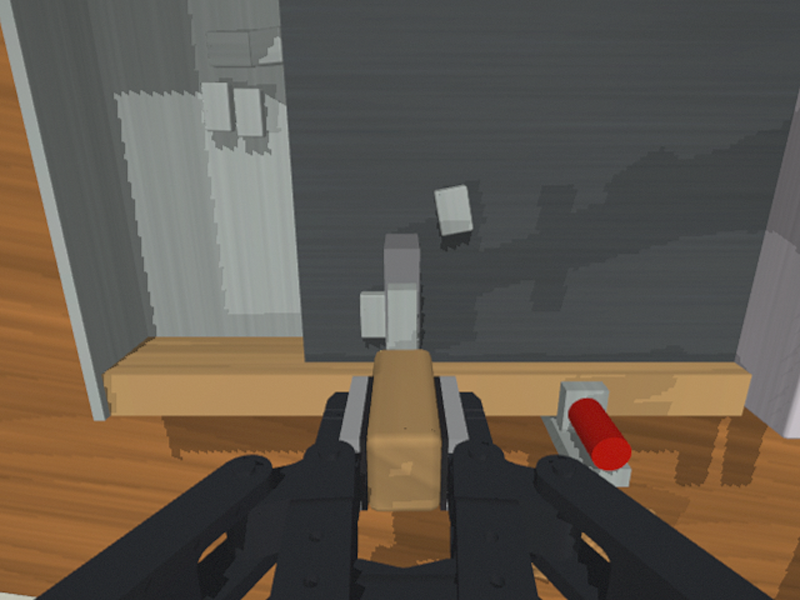

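```bash
python3 -m handwheel '[0.0015,-0.0079,0,0,0,0,1,0.0015,-0.0079,0,0,0,0,1,0.0015,-0.0079,0,0,0,0,1,0.0015,-0.0079,0,0,0,0,1,0.0015,-0.0079,0,0,0,0,1]'
python3 -m handwheel '[0.0015,-0.0079,0,0,0,0,1,0.0015,-0.0079,0,0,0,0,1,0.0015,-0.0079,0,0,0,0,1,0,0,0,0,0,0,1,0,0,0,0,0,0,1]'
python3 -m handwheel '[0,0,0.02,0,0,0,1,0,0,0.015,0,0,0,1,-0.0127,0.026,0,0,0,0,1,-0.0127,0.026,0,0,0,0,1,-0.0127,0.026,0,0,0,0,1]'
python3 -m handwheel '[-0.0127,0.026,0,0,0,0,1,-0.0127,0.026,0,0,0,0,1,-0.0127,0.026,0,0,0,0,1,0,0,0,0,0,0,1]'
python3 - <<'E'
from h import *
f=crop("wrist",0,0,640,480,1.25,"w12.png"); np.savez("w9.npz",**f)
X=bot.read_state()["position"];print(X,bot.read_state()["ee_rot"])
d=X[:2]-np.array([563,-46]);print(np.round([.9824*d[0]+.1869*d[1],-.1869*d[0]+.9824*d[1]],1))
crop("side",255,120,435,370,2.4,"s12.png")
E
```

```text
time_s: 13.02
position: [643.5, -136.5, 220.2]
ee_rot: [-3.142, 0.0, -2.95]
wrist_force: [0.8, -0.4, -2.2]
grip_width: 0.224
time_s: 13.43
position: [647.8, -159.9, 220.1]
ee_rot: [3.141, -0.0, -2.951]
wrist_force: [-0.5, -0.1, -3.0]
grip_width: 0.224
time_s: 13.85
position: [609.0, -80.4, 255.4]
ee_rot: [3.141, 0.0, -2.951]
wrist_force: [0.8, 0.5, -2.8]
grip_width: 0.225
time_s: 14.18
position: [568.9, 0.7, 255.2]
ee_rot: [3.14, -0.002, -2.948]
wrist_force: [0.4, -0.0, -1.8]
grip_width: 0.226
[570.22204524  -0.92088915 255.38576742] [ 3.14102418e+00 -7.24015524e-04 -2.94711987e+00]
[15.5 42.9]
```

View pics/w12.png

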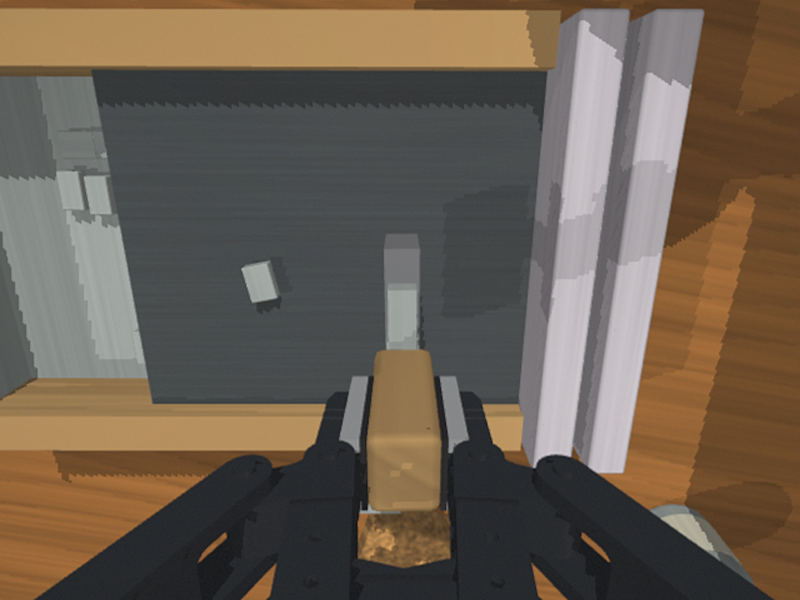

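View pics/s12.png

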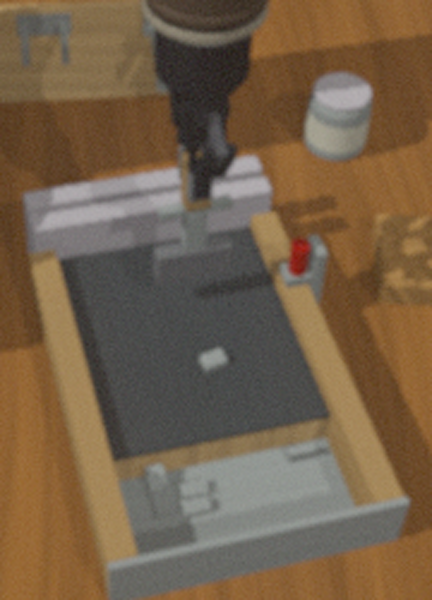

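```bash
python3 -m handwheel '[0,0,-0.02,0,0,0,1,0,0,-0.010,0,0,0,1,0,0,-0.0050,0,0,0,1,0,0,0,0,0,0,1,0,0,0,0,0,0,1]'
python3 -m handwheel '[0.0019,-0.0098,0,0,0,0,1,0.0019,-0.0098,0,0,0,0,1,0.0019,-0.0098,0,0,0,0,1,0.0019,-0.0098,0,0,0,0,1,0.0019,-0.0098,0,0,0,0,1]'
python3 -m handwheel '[0.0019,-0.0098,0,0,0,0,1,0.0019,-0.0098,0,0,0,0,1,0.0019,-0.0098,0,0,0,0,1,0.0019,-0.0098,0,0,0,0,1,0.0019,-0.0098,0,0,0,0,1]'
python3 -m handwheel '[0.0015,-0.0079,0,0,0,0,1,0.0015,-0.0079,0,0,0,0,1,0.0015,-0.0079,0,0,0,0,1,0.0015,-0.0079,0,0,0,0,1,0.0015,-0.0079,0,0,0,0,1]'
python3 -m handwheel '[0.0015,-0.0079,0,0,0,0,1,0.0015,-0.0079,0,0,0,0,1,0.0015,-0.0079,0,0,0,0,1,0.0008,-0.004,0,0,0,0,1,0,0,0,0,0,0,1]'
python3 - <<'E'
from h import *
f=crop("wrist",0,0,640,480,1.25,"w13.png")
X=bot.read_state()["position"]
d=X[:2]-np.array([563,-46]);print(np.round([.9824*d[0]+.1869*d[1],-.1869*d[0]+.9824*d[1]],1))
E
```

```text
time_s: 14.7
position: [571.9, -4.0, 220.1]
ee_rot: [3.142, -0.0, -2.951]
wrist_force: [-0.8, -0.3, -2.9]
grip_width: 0.225
time_s: 15.12
position: [581.4, -53.9, 220.2]
ee_rot: [-3.142, -0.0, -2.951]
wrist_force: [0.1, 0.1, -3.1]
grip_width: 0.224
time_s: 15.53
position: [590.8, -102.5, 220.2]
ee_rot: [-3.142, -0.0, -2.95]
wrist_force: [-0.2, -0.7, -2.4]
grip_width: 0.226
time_s: 15.95
position: [598.2, -141.6, 220.2]
ee_rot: [3.142, -0.0, -2.95]
wrist_force: [-0.7, -0.2, -2.1]
grip_width: 0.226
time_s: 16.37
position: [603.6, -169.6, 220.2]
ee_rot: [-3.141, 0.0, -2.951]
wrist_force: [-0.4, -0.7, -2.2]
grip_width: 0.222
[  16.7 -128.4]
```

View pics/w13.png

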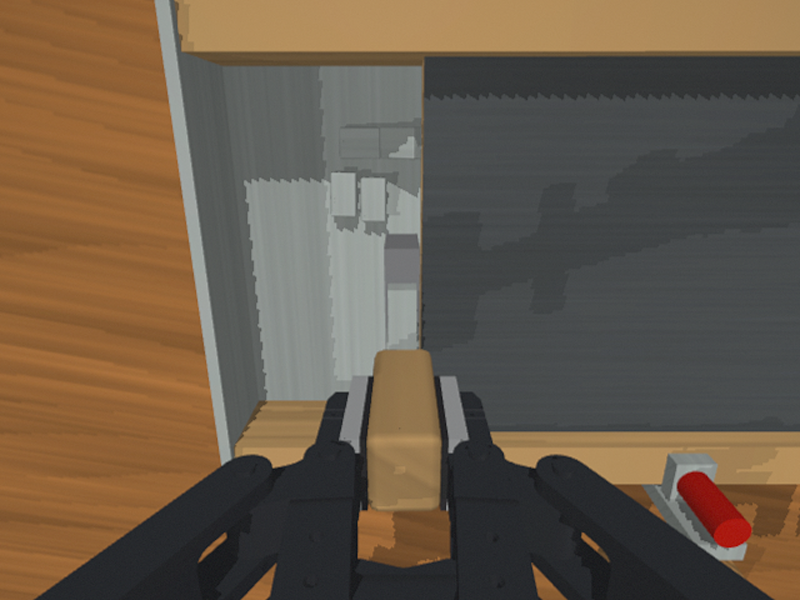

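```bash
python3 -m handwheel '[0,0,0.03,0,0,0,1,0,0,0.030,0,0,0,1,0,0.01,0.025,0,0,0,1,-0.0,0.02,0,0,0,0,1,0,0,0,0,0,0,1]'
python3 - <<'E'
from h import *
f=crop("wrist",0,0,640,480,1.25,"w14.png"); print(bot.read_state()["position"])
crop("side",255,180,435,370,3.1,"s14.png")
crop("top",250,150,440,300,4,"t14.png")
E
```

```text
time_s: 16.83
position: [603.8, -136.1, 307.0]
ee_rot: [-3.141, 0.003, -2.949]
wrist_force: [0.2, 1.4, -3.9]
grip_width: 0.223
[ 603.40243104 -136.958486    305.91017637]
```

View pics/w14.png

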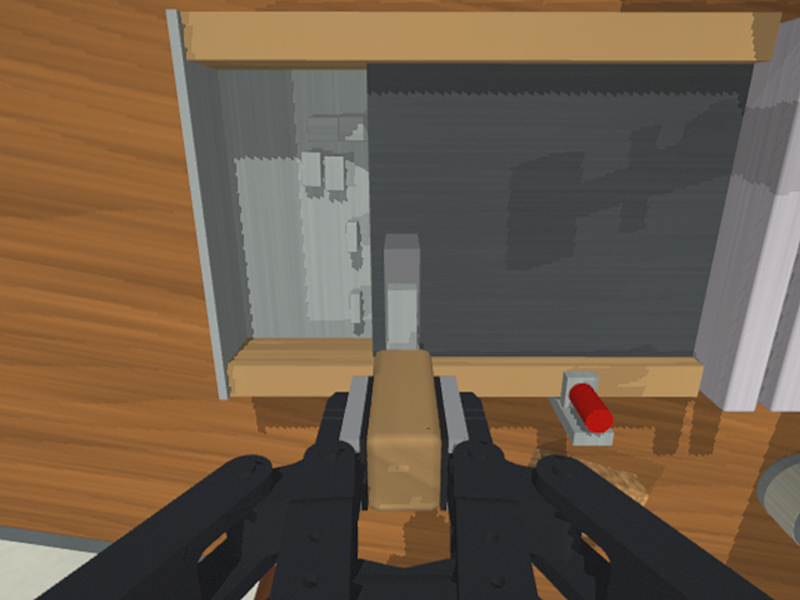

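View pics/s14.png

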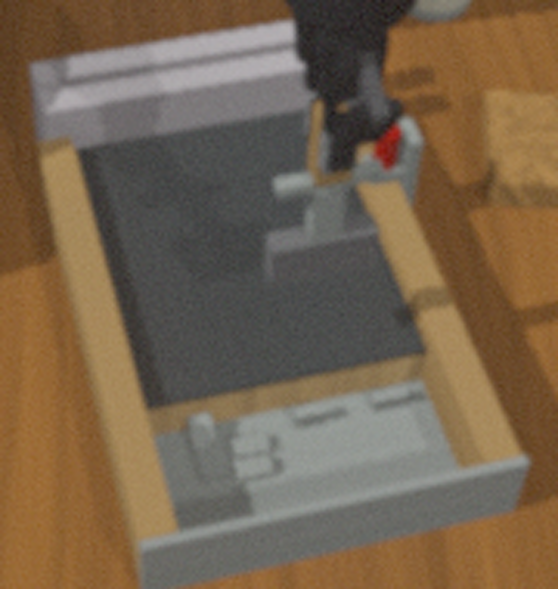

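Panel clear; all six chips are in the tray: (310,170), (335,172), (322,127), (352,130), (352,238) and (356,308). Now I'll return the scraper to its hook.

```bash
python3 -m handwheel '[-0.014,0.0294,0,0,0,0,1,-0.014,0.0294,0,0,0,0,1,-0.014,0.0294,0,0,0,0,1,-0.014,0.0294,0,0,0,0,1,-0.014,0.0294,0,0,0,-2,1]'
python3 -m handwheel '[-0.014,0.0294,0,0,0,-2,1,-0.014,0.0294,0,0,0,-2,1,-0.014,0.0294,0,0,0,-2,1,-0.014,0.0294,0,0,0,-2,1,-0.014,0.0294,0,0,0,0,1]'
python3 -m handwheel '[-0.014,0.0294,0,0,0,0,1,-0.014,0.0294,0,0,0,0,1,0,0,0,0,0,0,1,0,0,0,0,0,0,1]'
```

```text
time_s: 17.4
position: [532.4, 9.1, 304.5]
ee_rot: [3.141, -0.001, -2.985]
wrist_force: [0.4, 1.2, -2.0]
grip_width: 0.223
time_s: 17.82
position: [462.5, 156.2, 304.7]
ee_rot: [-3.141, -0.001, -3.128]
wrist_force: [0.5, -0.2, -2.7]
grip_width: 0.226
time_s: 18.15
position: [434.7, 215.2, 304.8]
ee_rot: [-3.141, -0.001, -3.122]
wrist_force: [-0.6, 0.4, -1.9]
grip_width: 0.224
```

Down to insertion height (TCP 240), then in. Look before lowering.

```bash
python3 -m handwheel '[0,0,-0.025,0,0,0,1,0,0,-0.025,0,0,0,1,0,0,-0.014,0,0,0,1,0,0,0,0,0,0,1,0,0,0,0,0,0,1]'
python3 -m handwheel '[-0.0003,0.0245,0,0,0,0,1,-0.0003,0.0245,0,0,0,0,1,-0.0003,0.0245,0,0,0,0,1,-0.0003,0.0215,0,0,0,0,1,0,0,0,0,0,0,1]'
python3 -m handwheel '[0,0,0,0,0,0,1,0,0,0,0,0,0,1]'
python3 - <<'E'
from h import *
f=crop("wrist",0,0,640,480,1.25,"w15.png"); print(bot.read_state()["position"])
crop("side",190,60,400,210,3.8,"s15.png")
E
```

```text
time_s: 18.57
position: [435.6, 213.2, 240.7]
ee_rot: [-3.141, -0.002, -3.126]
wrist_force: [0.0, -0.9, -1.1]
grip_width: 0.22
time_s: 18.98
position: [435.5, 312.3, 242.8]
ee_rot: [3.139, 0.003, -3.124]
wrist_force: [-0.5, 0.0, -1.4]
grip_width: 0.222
time_s: 19.15
position: [434.6, 308.8, 241.9]
ee_rot: [3.141, 0.001, -3.125]
wrist_force: [0.3, -0.5, -2.4]
grip_width: 0.225
[434.486038   308.48254625 241.78533982]
```

View pics/w15.png

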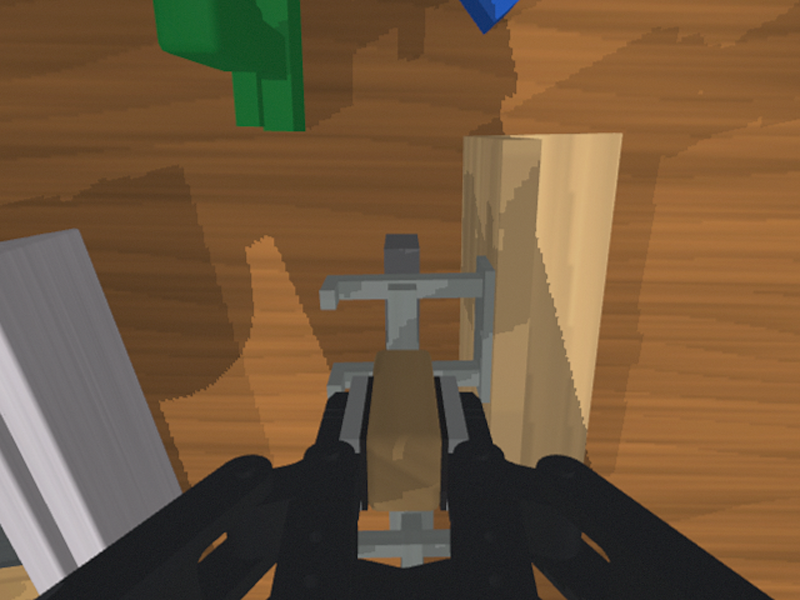

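View pics/s15.png

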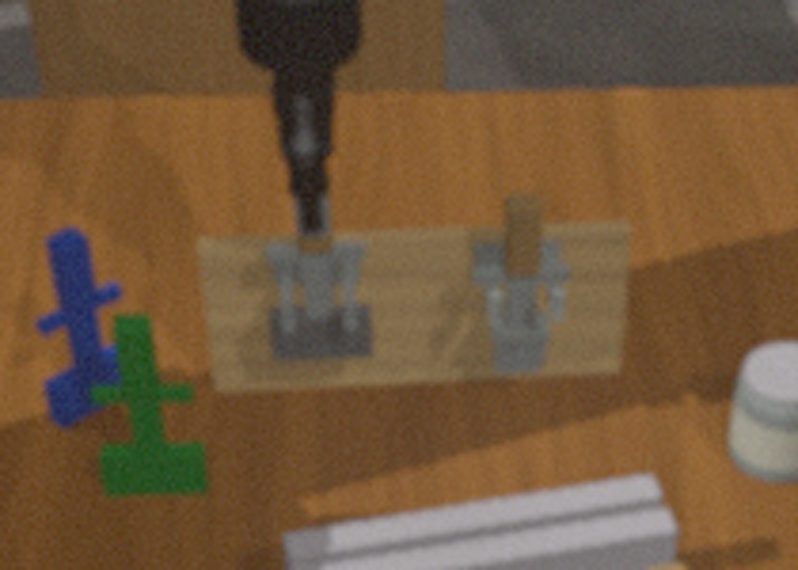

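```bash
python3 -m handwheel '[-0.0008,0.001,-0.01,0,0,0,1,0,0,-0.010,0,0,0,1,0,0,-0.005,0,0,0,1,0,0,-0.002,0,0,0,1,0,0,0,0,0,0,1]'
python3 -m handwheel '[0,0,-0.0005,0,0,0,1,0,0,0,0,0,0,1,0,0,0,0,0,0,1]'
```

```text
time_s: 19.67
position: [433.0, 309.6, 214.3]
ee_rot: [-3.141, -0.001, -3.125]
wrist_force: [-5.5, -6.2, 20.7]
grip_width: 0.226
time_s: 19.92
position: [433.0, 309.6, 214.3]
ee_rot: [-3.141, -0.001, -3.125]
wrist_force: [-9.1, -7.3, 30.1]
grip_width: 0.225
```

```bash
python3 -m handwheel '[0,0,0.0015,0,0,0,1,0,0,0,0,0,0,0.4,0,0,0,0,0,0,0.2,0,0,0,0,0,0,0,0,0,0,0,0,0,-0.5]'
python3 -m handwheel '[0,0,0,0,0,0,-1,0,0,0,0,0,0,-1,0,0,0,0,0,0,-1,0,0,0.02,0,0,0,-1,0,0,0.03,0,0,0,-1]'
python3 -m handwheel '[0,0,0.03,0,0,0,-1,0,0,0,0,0,0,-1,0,0,0,0,0,0,-1]'
python3 - <<'E'
from h import *
f=crop("wrist",0,0,640,480,1.25,"w16.png"); print(bot.read_state()["position"])
crop("side",190,60,400,210,3.8,"s16.png")
E
```

```text
time_s: 20.33
position: [433.4, 310.1, 214.8]
ee_rot: [-3.141, -0.0, -3.125]
wrist_force: [-0.2, 0.5, 0.5]
grip_width: 0.629
time_s: 20.75
position: [432.2, 309.4, 263.5]
ee_rot: [-3.139, -0.004, -3.125]
wrist_force: [0.5, 0.1, 0.5]
grip_width: 0.998
time_s: 21.0
position: [434.1, 310.6, 296.9]
ee_rot: [3.14, 0.003, -3.125]
wrist_force: [-0.3, 0.0, -0.2]
grip_width: 0.999
[433.46535602 310.25316285 295.57244795]
```

View pics/w16.png

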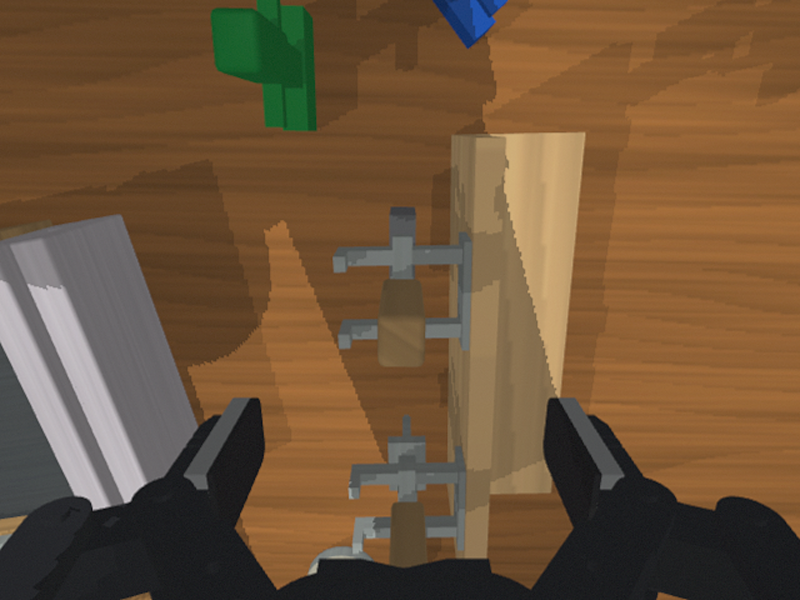

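View pics/s16.png

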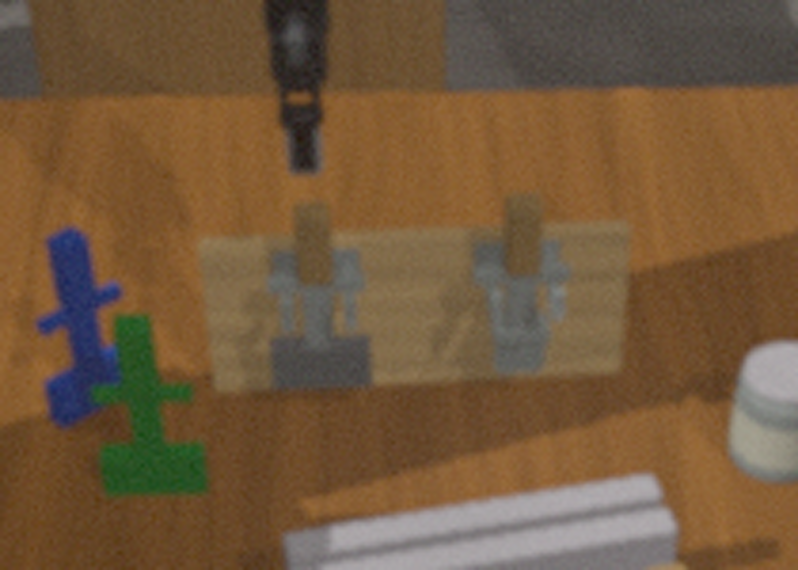

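```bash
python3 -m handwheel '[0.028,0.0006,0,0,0,0,-1,0.028,0.0006,0,0,0,0,-1,0.028,0.0006,0,0,0,0,-1,0.028,0.0006,0,0,0,0,-1,0.028,0.0006,0,0,0,0,-1]'
python3 -m handwheel '[0,0,0,0,0,0,-1,0,0,0,0,0,0,-1]'
python3 - <<'E'
from h import *
f=crop("wrist",0,0,640,480,1.25,"w17.png"); print(bot.read_state()["position"]); np.savez("w17.npz",**f)
crop("side",255,180,435,370,3.1,"s17.png")
E
```

```text
time_s: 21.52
position: [574.2, 312.8, 293.6]
ee_rot: [-3.141, -0.002, -3.125]
wrist_force: [-0.2, 1.3, 0.8]
grip_width: 1.003
time_s: 21.68
position: [573.9, 312.7, 293.1]
ee_rot: [-3.141, -0.002, -3.126]
wrist_force: [-0.6, -0.9, -0.5]
grip_width: 1.004
[572.92440162 312.72861035 293.39500077]
```

View pics/w17.png

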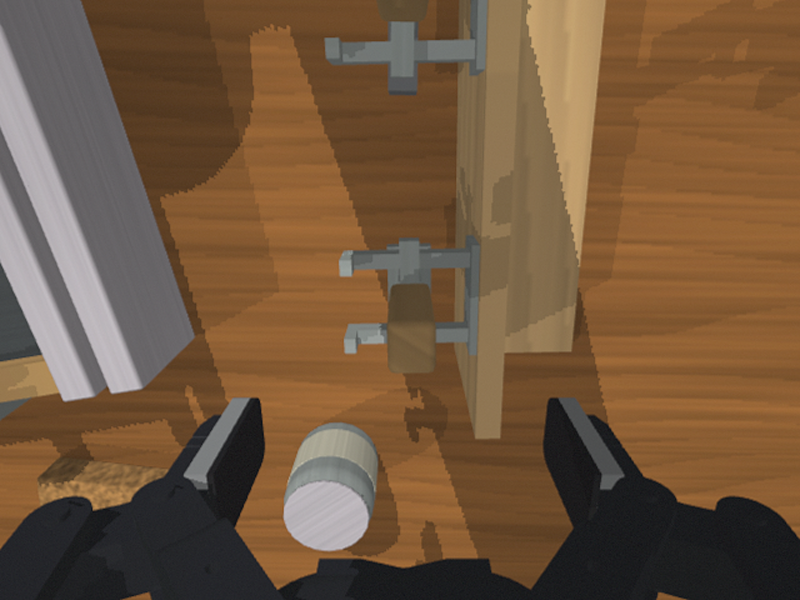

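View pics/s17.png

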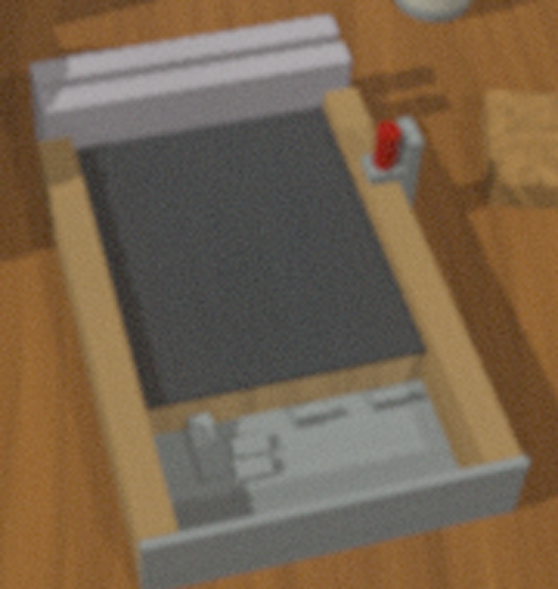

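```bash
python3 -m handwheel '[0,0.0035,-0.020,0,0,0,-1,0,0,-0.020,0,0,0,-1,0,0,-0.020,0,0,0,-1, 0,0,-0.018,0,0,0,-1,0,0,0,0,0,0,-1]'
python3 - <<'E'
from h import *
f=crop("wrist",0,0,640,480,1.25,"w18.png"); print(bot.read_state()["position"])
E
```

```text
time_s: 22.2
position: [570.7, 316.0, 213.7]
ee_rot: [-3.139, -0.005, -3.124]
wrist_force: [-1.5, -0.7, -0.3]
grip_width: 1.001
[571.52269507 316.37016906 215.61094608]
```

View pics/w18.png

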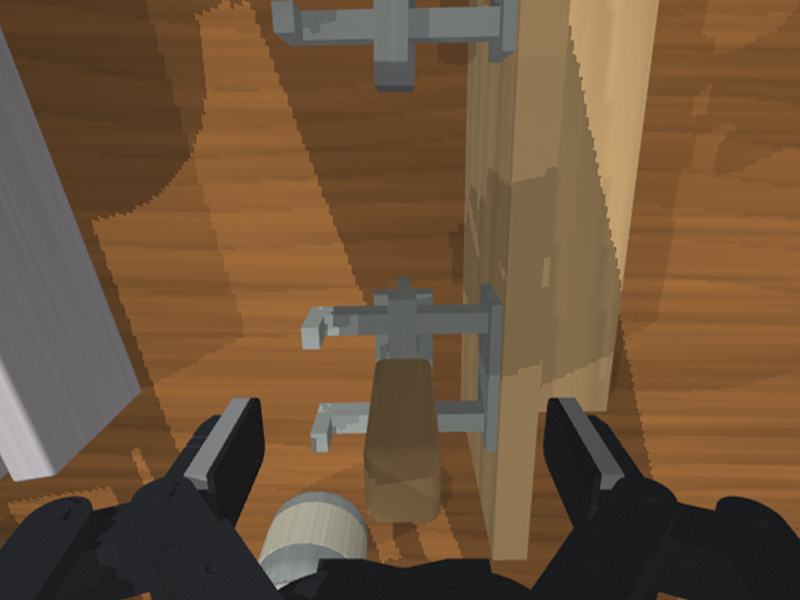

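```bash
python3 -m handwheel '[0.001,0,0,0,0,0,0.3,0,0,0,0,0,0,0.6,0,0,0,0,0,0,1,0,0,0,0,0,0,1,0,0,0,0,0,0,1]' 80
python3 -m handwheel '[0,0,0,0,0,0,1,0,0,0,0,0,0,1,0,0,0,0,0,0,1,0,0,0,0,0,0,1,0,0,0,0,0,0,1]'
python3 -m handwheel '[0,0,0.01,0,0,0,1,0,0,0.01,0,0,0,1,0,0,0.004,0,0,0,1,0,0,0,0,0,0,1,0,0,0,0,0,0,1]'
python3 - <<'E'
from h import *
f=crop("wrist",0,0,640,480,1.25,"w19.png"); print(bot.read_state()["position"])
crop("side",190,60,400,210,3.8,"s19.png")
E
```

```text
time_s: 22.67
position: [574.6, 316.8, 217.9]
ee_rot: [3.141, 0.001, -3.125]
wrist_force: [-0.9, -0.4, -0.6]
grip_width: 0.296
time_s: 23.08
position: [574.7, 316.5, 218.0]
ee_rot: [-3.142, 0.001, -3.124]
wrist_force: [-1.2, -2.5, 7.4]
grip_width: 0.225
time_s: 23.5
position: [574.6, 316.8, 241.7]
ee_rot: [3.141, 0.001, -3.125]
wrist_force: [-0.3, 0.1, -2.3]
grip_width: 0.218
[574.33828726 316.69580795 241.24312085]
```

View pics/w19.png

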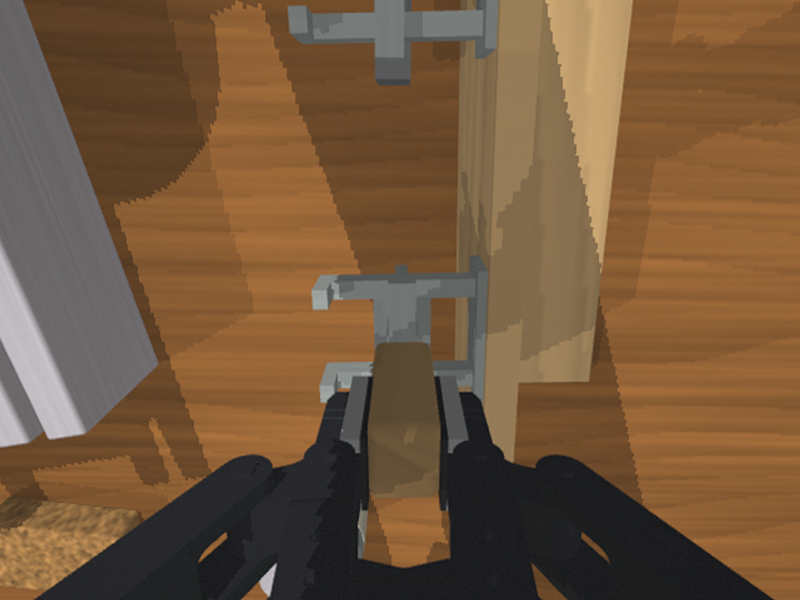

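View pics/s19.png

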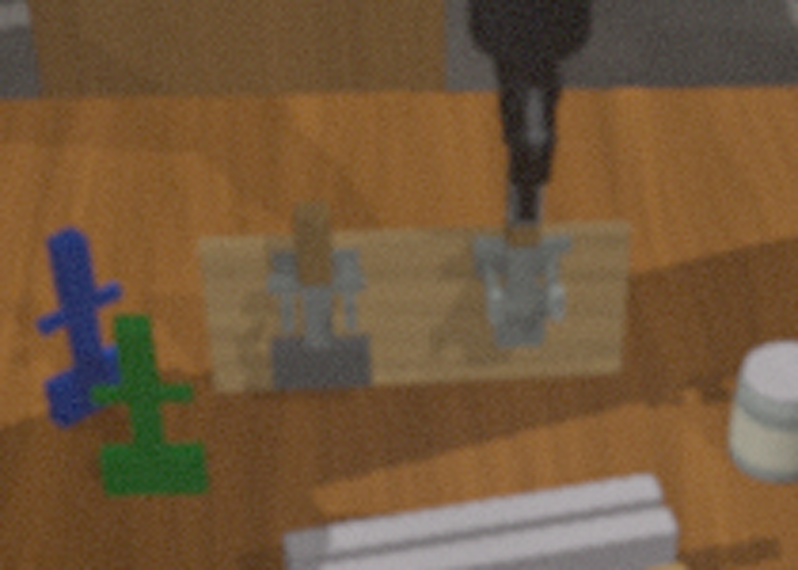

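```bash
python3 -m handwheel '[0.0005,-0.015,0,0,0,0,1,0.0005,-0.025,0,0,0,0,1,0.0005,-0.025,0,0,0,0,1,0.0005,-0.025,0,0,0,0,1,0,0,0,0,0,0,1]'
python3 -m handwheel '[0,-0.005,0.025,0,0,2,1,0.0045,-0.015,0.025,0,0,2,1,0.0045,-0.015,0.01,0,0,2,1,0.0045,-0.02,0,0,0,2,1,0.0045,-0.02,0,0,0,1.85,1]'
python3 -m handwheel '[0.0045,-0.02,0,0,0,0,1,0.004,-0.02,0,0,0,0,1,0,0,0,0,0,0,1,0,0,0,0,0,0,1]'
python3 - <<'E'
from h import *
f=crop("wrist",0,0,640,480,1.25,"w20.png"); print(bot.read_state()["position"],bot.read_state()["ee_rot"]); np.savez("w20.npz",**f)
crop("side",240,120,440,270,4,"s20.png")
E
```

```text
time_s: 24.02
position: [575.9, 222.5, 240.7]
ee_rot: [-3.14, -0.002, -3.126]
wrist_force: [0.6, 0.3, -2.4]
grip_width: 0.22
time_s: 24.43
position: [594.7, 150.9, 301.9]
ee_rot: [-3.142, 0.001, -2.95]
wrist_force: [0.3, -0.6, -1.9]
grip_width: 0.223
time_s: 24.77
position: [602.9, 110.6, 300.8]
ee_rot: [3.142, -0.001, -2.955]
wrist_force: [0.2, 0.4, -2.6]
grip_width: 0.227
[602.75168657 111.35341371 300.8957546 ] [ 3.14139387e+00 -5.88079643e-04 -2.95375011e+00]
```

View pics/w20.png

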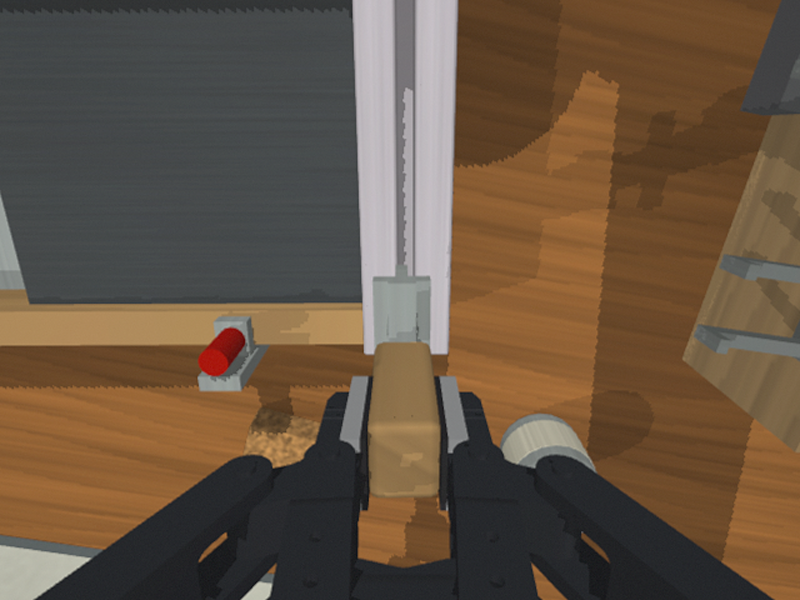

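View pics/s20.png

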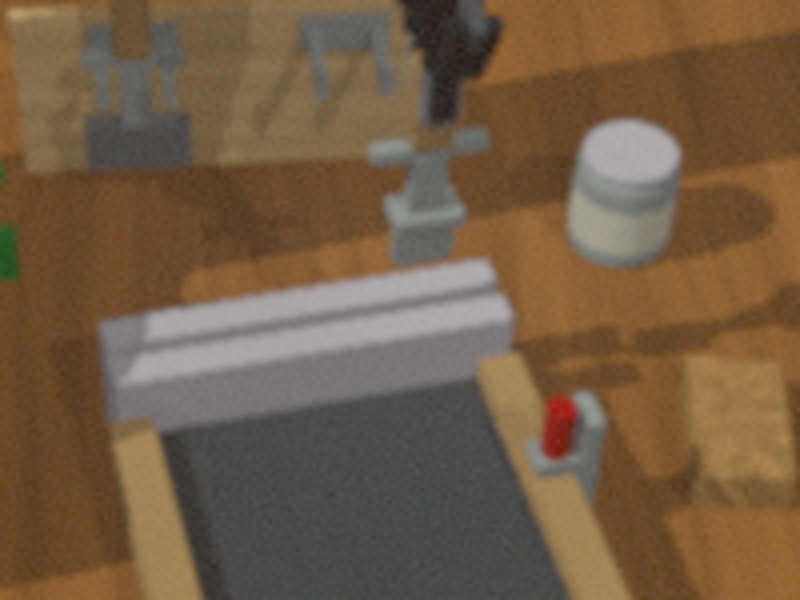

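```bash
python3 - <<'E'
from h import *
w=np.load("w20.npz"); im=w["image"][60:290,270:370,::-1]
cv2.imwrite("pics/w20c.png",cv2.resize(np.ascontiguousarray(im),None,fx=2.6*2,fy=2.6,interpolation=cv2.INTER_CUBIC))
E
```

```text
(no output)
```

View pics/w20c.png

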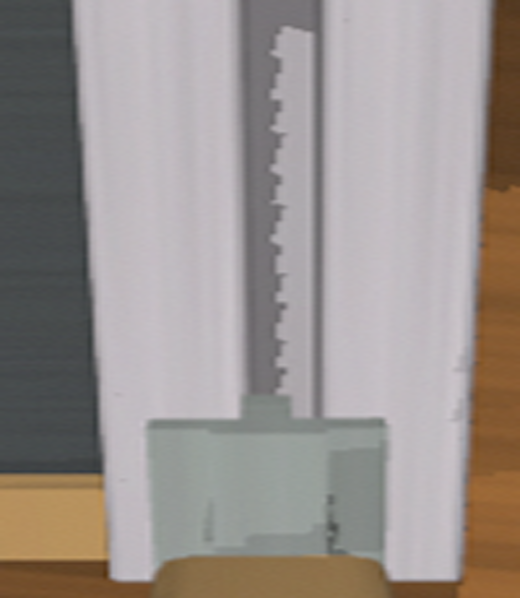

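```bash
python3 - <<'E'
from h import *
w=np.load("w20.npz")
def F(X): 
    d=X[:2]-np.array([563,-46]);return np.round([.9824*d[0]+.1869*d[1],-.1869*d[0]+.9824*d[1]],1)
C=lambda u,v:(u/5.2+270,v/2.6+60)
print("gap",F(onz(w,*C(284,400),85)),F(onz(w,*C(283.5,250),85)),F(onz(w,*C(283,20),85)))
print("blade",F(onz(w,*C(267,394),118)),F(onz(w,*C(267,394),122)), "edges",F(onz(w,*C(242,394),118)),F(onz(w,*C(292,394),118)))
print("bars",F(onz(w,*C(78,50),85)),F(onz(w,*C(489,50),85)),F(onz(w,*C(112,580),85)),F(onz(w,*C(463,580),85)))
print("tcp",F(np.array([602.75,111.35])))
E
```

```text
gap [ 61.  147.2] [ 18.6 147.1] [-39.1 146.9]
blade [ 50.5 144.9] [ 49.4 144.9] edges [ 50.5 141.7] [ 50.5 148.1]
bars [-32.  120.6] [-32.  173.4] [117.6 121.1] [117.6 174.5]
tcp [ 68.5 147.2]
```

```bash
python3 -m handwheel '[-0.0004,0.0022,-0.01,0,0,0,1,0,0,-0.01,0,0,0,1,0,0,-0.008,0,0,0,1,0,0,0,0,0,0,1,0,0,0,0,0,0,1]'
python3 - <<'E'
from h import *
w=cams.grab_frame("wrist"); np.savez("w21.npz",**w); print(bot.read_state()["position"])
im=w["image"][60:290,270:370,::-1]
cv2.imwrite("pics/w21c.png",cv2.resize(np.ascontiguousarray(im),None,fx=2.6*2,fy=2.6,interpolation=cv2.INTER_CUBIC))
E
```

```text
time_s: 25.28
position: [602.0, 114.2, 272.2]
ee_rot: [3.142, -0.002, -2.952]
wrist_force: [0.9, -0.0, -1.7]
grip_width: 0.224
[602.39832903 114.09730232 272.80392399]
```

View pics/w21c.png

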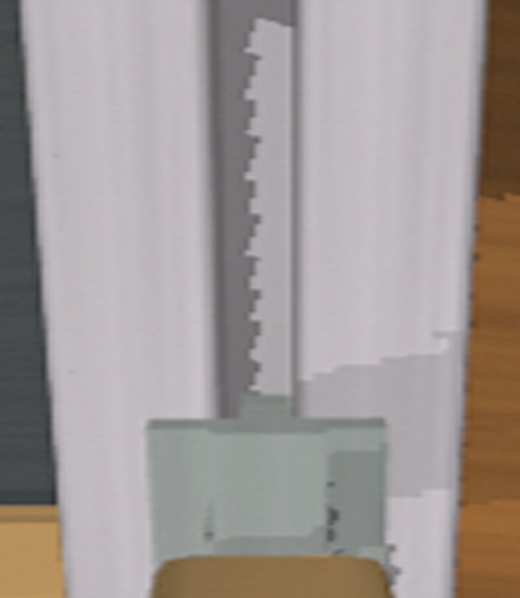

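```bash
python3 -m handwheel '[0.0002,-0.0011,0,0,0,0,1,0,0,-0.004,0,0,0,1,0,0,0,0,0,0,1,0,0,0,0,0,0,1]'
python3 -m handwheel '[0,0,-0.004,0,0,0,1,0,0,-0.003,0,0,0,1,0,0,0,0,0,0,1,0,0,0,0,0,0,1]'
python3 - <<'E'
from h import *
w=cams.grab_frame("wrist"); np.savez("w21.npz",**w); print(bot.read_state()["position"])
im=w["image"][60:290,270:370,::-1]
cv2.imwrite("pics/w22c.png",cv2.resize(np.ascontiguousarray(im),None,fx=2.6*2,fy=2.6,interpolation=cv2.INTER_CUBIC))
E
```

```text
time_s: 25.67
position: [602.7, 112.7, 269.1]
ee_rot: [3.142, -0.0, -2.953]
wrist_force: [-0.1, -0.2, -1.6]
grip_width: 0.223
time_s: 26.0
position: [602.6, 112.8, 261.9]
ee_rot: [3.142, -0.001, -2.953]
wrist_force: [0.0, 0.2, -2.3]
grip_width: 0.222
[602.69106961 112.78209719 262.08017876]
```

View pics/w22c.png

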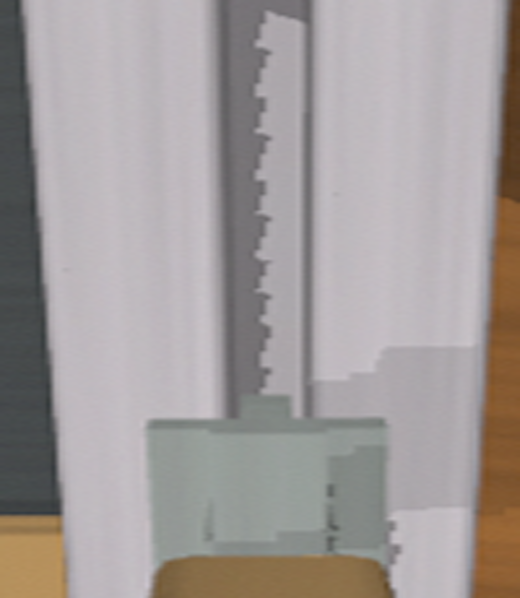

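Tip is 6 mm into the gap and centred, with no side force. Pushing down to the shoulder now.

```bash
python3 -m handwheel '[0,0,-0.006,0,0,0,1,0,0,-0.006,0,0,0,1,0,0,-0.006,0,0,0,1,0,0,-0.005,0,0,0,1,0,0,0,0,0,0,1]'
python3 -m handwheel '[0,0,-0.003,0,0,0,1,0,0,-0.002,0,0,0,1,0,0,0,0,0,0,1,0,0,0,0,0,0,1]'
```

```text
time_s: 26.47
position: [602.1, 112.7, 237.7]
ee_rot: [3.141, -0.002, -2.953]
wrist_force: [0.2, 0.4, -1.9]
grip_width: 0.223
time_s: 26.8
position: [602.8, 112.8, 234.3]
ee_rot: [-3.142, 0.0, -2.953]
wrist_force: [0.0, -0.1, -2.3]
grip_width: 0.221
```

```bash
python3 -m handwheel '[0,0,-0.001,0,0,0,1,0,0,-0.001,0,0,0,1,0,0,0,0,0,0,1,0,0,0,0,0,0,1]'
```

```text
time_s: 27.13
position: [603.2, 112.7, 234.0]
ee_rot: [-3.141, 0.002, -2.953]
wrist_force: [-6.3, -3.1, 23.7]
grip_width: 0.223
```

Shoulder is in contact (TCP 234.0 as predicted, 24 N). I'll hold for over a second.

```bash
for i in 1 2 3; do python3 -m handwheel '[0,0,0,0,0,0,1,0,0,0,0,0,0,1,0,0,0,0,0,0,1,0,0,0,0,0,0,1,0,0,0,0,0,0,1]' | grep -E "time|force"; done
python3 - <<'E'
from h import *
f=crop("wrist",0,0,640,480,1.25,"w23.png"); print(bot.read_state()["position"])
crop("side",240,120,440,270,4,"s23.png")
E
```

```text
time_s: 27.55
wrist_force: [-5.3, -2.6, 23.5]
time_s: 27.97
wrist_force: [-6.0, -1.7, 23.1]
time_s: 28.38
wrist_force: [-6.5, -2.1, 23.4]
[603.14156456 112.79563544 233.9924572 ]
```

View pics/s23.png

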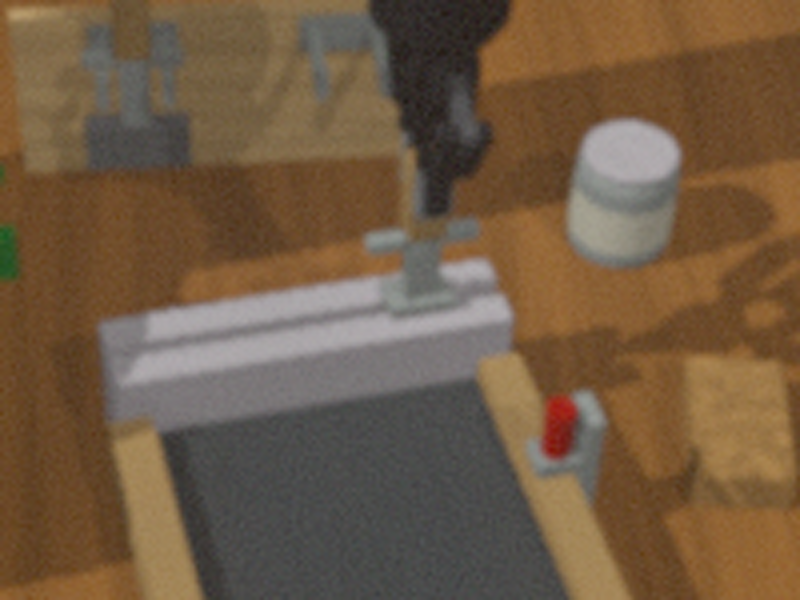

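```bash
python3 -m handwheel '[0,0,0.007,0,0,0,1,0,0,0.012,0,0,0,1,0,0,0.012,0,0,0,1,0,0,0.012,0,0,0,1,0,0,0.012,0,0,0,1]'
python3 -m handwheel '[0,0,0,0,0,0,1,-0.0275,-0.00524,0,0,0,0,1,-0.0275,-0.00524,0,0,0,0,1,-0.0275,-0.00524,0,0,0,0,1,-0.0275,-0.00524,0,0,0,0,1]'
python3 -m handwheel '[-0.0275,-0.00524,0,0,0,0,1,0,0,0,0,0,0,1,0,0,0,0,0,0,1,0,0,-0.01,0,0,0,1,0,0,0,0,0,0,1]'
python3 - <<'E'
from h import *
w=cams.grab_frame("wrist"); print(bot.read_state()["position"],bot.read_state()["ee_rot"])
im=w["image"][60:290,270:370,::-1]
cv2.imwrite("pics/w24c.png",cv2.resize(np.ascontiguousarray(im),None,fx=2.6*2,fy=2.6,interpolation=cv2.INTER_CUBIC))
crop("wrist",0,0,640,480,1.25,"w24.png")
E
```

```text
time_s: 28.9
position: [602.9, 112.8, 288.8]
ee_rot: [-3.142, 0.001, -2.953]
wrist_force: [-0.2, -0.3, -1.3]
grip_width: 0.222
time_s: 29.32
position: [491.3, 91.6, 287.0]
ee_rot: [3.142, -0.0, -2.953]
wrist_force: [-0.0, -0.3, -1.5]
grip_width: 0.224
time_s: 29.73
position: [465.7, 86.6, 275.9]
ee_rot: [3.142, -0.0, -2.953]
wrist_force: [-1.3, -0.8, -2.7]
grip_width: 0.223
[465.5878101   86.65478326 276.17999709] [ 3.14150744e+00 -1.12274042e-03 -2.95268521e+00]
```

View pics/w24c.png

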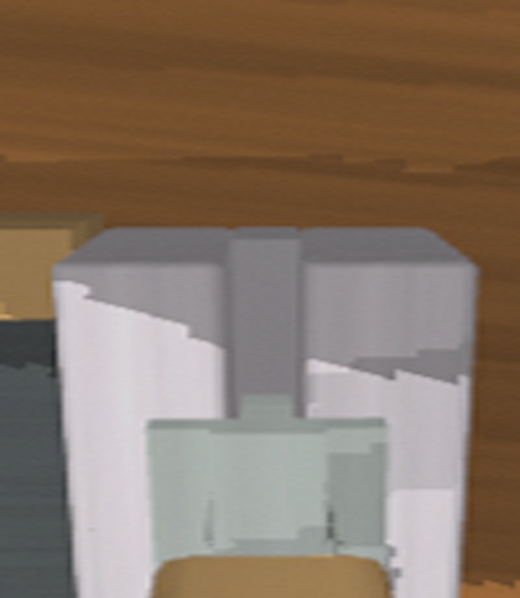

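View pics/w24.png

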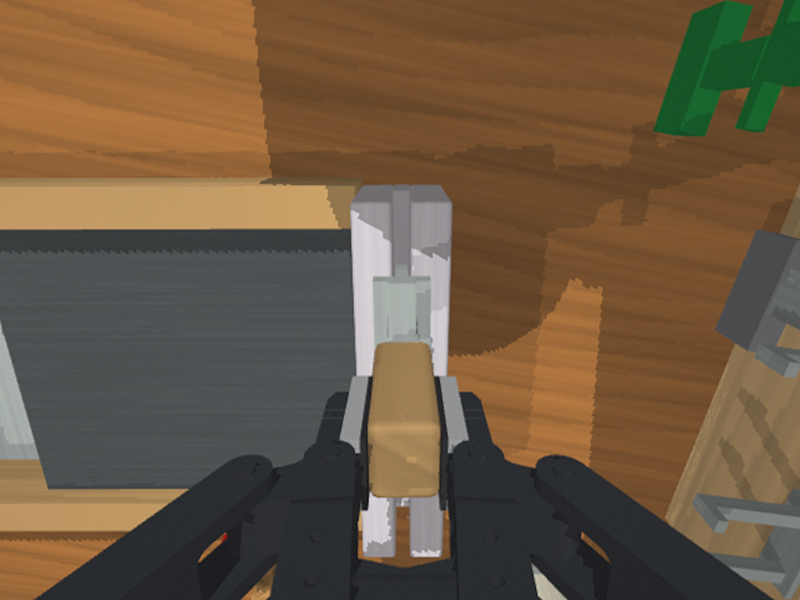

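```bash
python3 -m handwheel '[0,0,-0.007,0,0,0,1,0,0,-0.007,0,0,0,1,0,0,0,0,0,0,1,0,0,0,0,0,0,1]'
python3 -m handwheel '[0,0,-0.006,0,0,0,1,0,0,-0.006,0,0,0,1,0,0,-0.006,0,0,0,1,0,0,-0.005,0,0,0,1,0,0,0,0,0,0,1]'
python3 -m handwheel '[0,0,-0.003,0,0,0,1,0,0,0,0,0,0,1,0,0,0,0,0,0,1]'
```

```text
time_s: 30.17
position: [465.0, 86.6, 262.5]
ee_rot: [3.142, -0.001, -2.953]
wrist_force: [0.5, 0.5, -2.6]
grip_width: 0.22
time_s: 30.58
position: [464.7, 86.5, 239.0]
ee_rot: [3.141, -0.002, -2.953]
wrist_force: [-0.1, -0.2, -2.1]
grip_width: 0.222
time_s: 30.83
position: [465.2, 86.6, 237.2]
ee_rot: [3.142, -0.0, -2.953]
wrist_force: [-0.8, -0.3, -2.4]
grip_width: 0.222
```

```bash
python3 -m handwheel '[0,0,-0.0015,0,0,0,1,0,0,-0.0015,0,0,0,1,0,0,0,0,0,0,1,0,0,0,0,0,0,1]'
```

```text
time_s: 31.17
position: [465.2, 86.6, 234.2]
ee_rot: [-3.142, 0.0, -2.953]
wrist_force: [0.2, -0.3, -1.9]
grip_width: 0.223
```

```bash
python3 -m handwheel '[0,0,-0.001,0,0,0,1,0,0,-0.0007,0,0,0,1,0,0,0,0,0,0,1,0,0,0,0,0,0,1]'
for i in 1 2 3; do python3 -m handwheel '[0,0,0,0,0,0,1,0,0,0,0,0,0,1,0,0,0,0,0,0,1,0,0,0,0,0,0,1,0,0,0,0,0,0,1]' | grep -E "time|pos|force"; done
python3 - <<'E'
from h import *
crop("side",240,120,440,270,4,"s25.png")
E
```

```text
time_s: 31.5
position: [465.6, 86.5, 234.0]
ee_rot: [-3.141, 0.002, -2.953]
wrist_force: [-7.4, -1.5, 31.7]
grip_width: 0.22
time_s: 31.92
position: [465.6, 86.6, 234.0]
wrist_force: [-7.6, -3.2, 32.9]
time_s: 32.33
position: [465.6, 86.5, 233.9]
wrist_force: [-7.2, -2.5, 31.6]
time_s: 32.75
position: [465.7, 86.5, 234.0]
wrist_force: [-7.5, -2.9, 30.4]
```

View pics/s25.png

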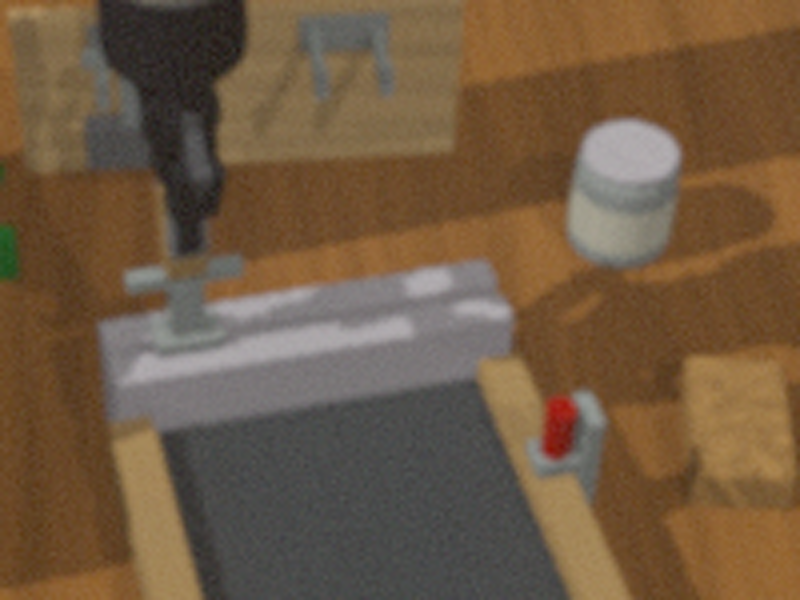

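```bash
python3 -m handwheel '[0,0,0.007,0,0,0,1,0,0,0.013,0,0,0,1,0,0,0.013,0,0,0,1,0,0,0.013,0,0,0,1,0,0,0.013,0,0,0,1]'
python3 -m handwheel '[0.02,0.0195,0,0,0,-2,1,0.02,0.0230,0,0,0,-2,1,0.02,0.0230,0,0,0,-2,1,0.02,0.023,0,0,0,-2,1,0.02,0.023,0,0,0,-1.85,1]'
python3 -m handwheel '[0.0105,0.023,0,0,0,0,1,0,0,-0.02,0,0,0,1,0,0,-0.02,0,0,0,1,0,0,-0.01,0,0,0,1,0,0,0,0,0,0,1]'
python3 -m handwheel '[0,0,0,0,0,0,1,0,0,0,0,0,0,1]'
```

```text
time_s: 33.22
position: [465.1, 86.6, 292.2]
ee_rot: [3.142, -0.0, -2.953]
wrist_force: [-0.1, -1.2, -2.5]
grip_width: 0.224
time_s: 33.63
position: [565.9, 199.3, 291.6]
ee_rot: [-3.142, -0.0, -3.126]
wrist_force: [0.5, -1.1, -2.2]
grip_width: 0.219
time_s: 34.05
position: [574.4, 220.7, 239.1]
ee_rot: [-3.14, -0.004, -3.124]
wrist_force: [-0.9, -0.2, -2.6]
grip_width: 0.226
time_s: 34.22
position: [576.2, 221.0, 242.5]
ee_rot: [3.141, 0.001, -3.125]
wrist_force: [0.7, 0.0, -1.7]
grip_width: 0.225
```

```bash
python3 -m handwheel '[-0.0003,0.0245,0,0,0,0,1,-0.0003,0.0245,0,0,0,0,1,-0.0003,0.0245,0,0,0,0,1,-0.0003,0.022,0,0,0,0,1,0,0,0,0,0,0,1]'
python3 -m handwheel '[0,0,0,0,0,0,1,0,0,0,0,0,0,1]'
python3 - <<'E'
from h import *
f=crop("wrist",0,0,640,480,1.25,"w26.png"); print(bot.read_state()["position"])
E
```

```text
time_s: 34.63
position: [575.0, 320.2, 243.1]
ee_rot: [3.139, 0.003, -3.123]
wrist_force: [-2.0, 0.3, -2.1]
grip_width: 0.223
time_s: 34.8
position: [574.7, 316.2, 242.3]
ee_rot: [3.141, 0.001, -3.124]
wrist_force: [-0.4, -1.1, -2.5]
grip_width: 0.219
[574.70089064 315.87024706 242.16180724]
```

View pics/w26.png

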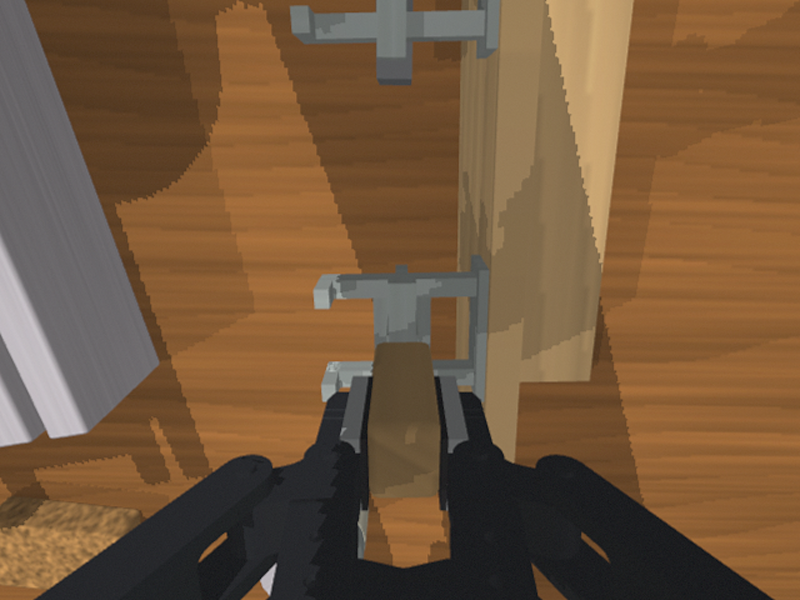

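Same picture as when I lifted it (w19). Lower to 218 and release.

```bash
python3 -m handwheel '[0,0.0005,-0.01,0,0,0,1,0,0,-0.009,0,0,0,1,0,0,-0.004,0,0,0,1,0,0,-0.001,0,0,0,1,0,0,0,0,0,0,1]'
python3 -m handwheel '[0,0,-0.0007,0,0,0,1,0,0,0,0,0,0,1,0,0,0,0,0,0,1]'
```

```text
time_s: 35.27
position: [574.2, 316.3, 218.0]
ee_rot: [-3.141, -0.001, -3.125]
wrist_force: [-6.1, -5.1, 18.0]
grip_width: 0.223
time_s: 35.52
position: [574.2, 316.3, 217.9]
ee_rot: [-3.141, -0.0, -3.125]
wrist_force: [-9.5, -6.7, 27.6]
grip_width: 0.224
```

```bash
python3 -m handwheel '[0,0,0.0013,0,0,0,1,0,0,0,0,0,0,0.4,0,0,0,0,0,0,0.2,0,0,0,0,0,0,0,0,0,0,0,0,0,-0.5]'
python3 -m handwheel '[0,0,0,0,0,0,-1,0,0,0,0,0,0,-1,0,0,0,0,0,0,-1,0,0,0.02,0,0,0,-1,0,0,0.03,0,0,0,-1]'
python3 -m handwheel '[0,0,0.03,0,0,0,-1,0,0,0.03,0,0,0,-1,0.0,-0.03,0.02,0,0,0,-1,0,-0.03,0,0,0,0,-1,0,-0.03,0,0,0,0,-1]'
python3 -m handwheel '[0,0,0,0,0,0,-1,0,0,0,0,0,0,-1,0,0,0,0,0,0,-1,0,0,0,0,0,0,-1,0,0,0,0,0,0,-1]'
python3 - <<'E'
from h import *
f=crop("wrist",0,0,640,480,1.25,"w27.png"); print(bot.read_state()["position"])
crop("side",190,90,440,370,2.1,"s27.png"); crop("side",190,60,400,210,3.8,"s28.png")
E
```

```text
time_s: 35.93
position: [574.5, 317.0, 217.7]
ee_rot: [-3.141, -0.0, -3.125]
wrist_force: [-0.1, -0.2, 0.5]
grip_width: 0.631
time_s: 36.35
position: [573.2, 316.4, 265.8]
ee_rot: [-3.139, -0.005, -3.125]
wrist_force: [1.0, 0.0, 0.6]
grip_width: 0.999
time_s: 36.77
position: [574.8, 226.6, 349.7]
ee_rot: [3.141, 0.003, -3.123]
wrist_force: [-0.1, -0.6, 0.1]
grip_width: 1.0
time_s: 37.18
position: [574.5, 228.0, 347.9]
ee_rot: [3.142, -0.0, -3.124]
wrist_force: [0.5, 0.3, -0.2]
grip_width: 0.999
[574.44293834 227.95836983 347.84531344]
```

View pics/w27.png

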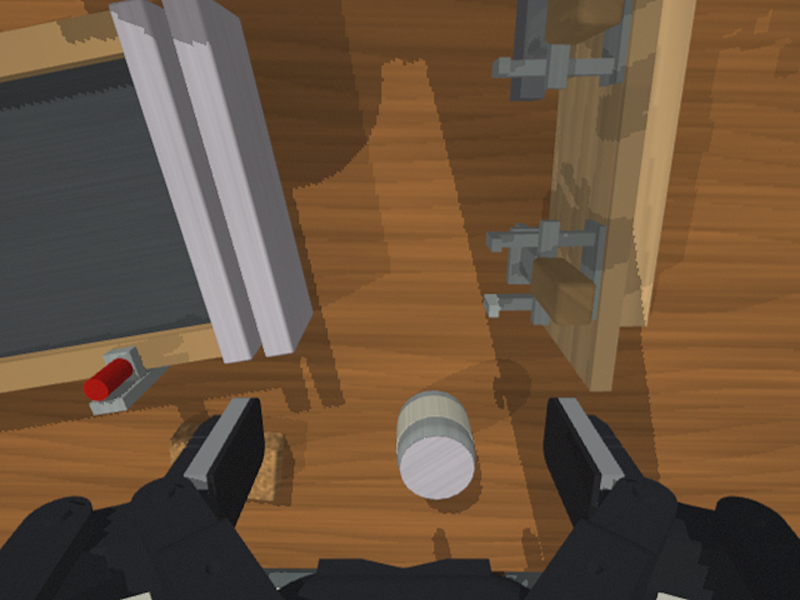

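View pics/s27.png

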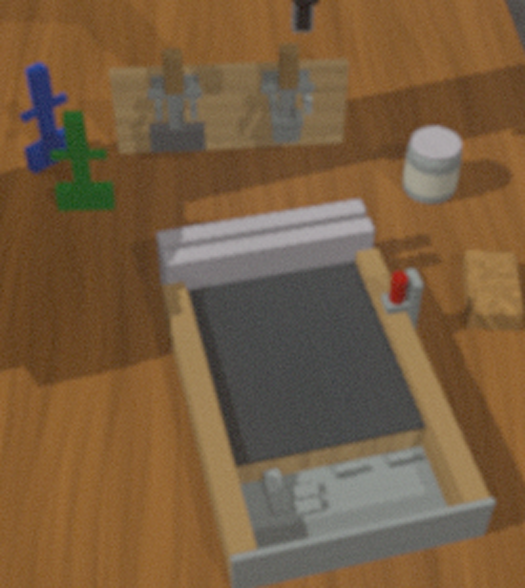

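View pics/s28.png

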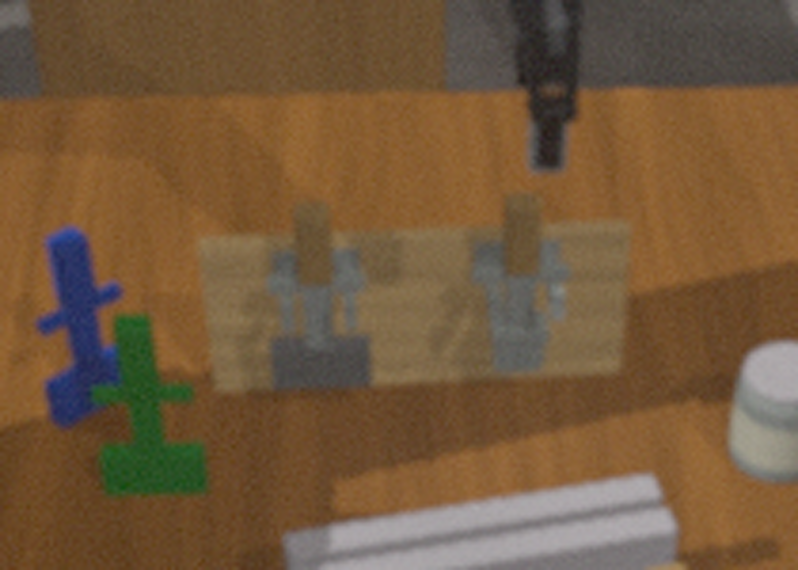

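```bash
python3 - <<'E'
from h import *
f=crop("top",340,170,440,270,6,"t29.png"); s=crop("side",290,280,430,380,5.5,"s29.png")
np.savez("t29.npz",**f);np.savez("s29.npz",**s)
E
```

```text
(no output)
```

View pics/t29.png

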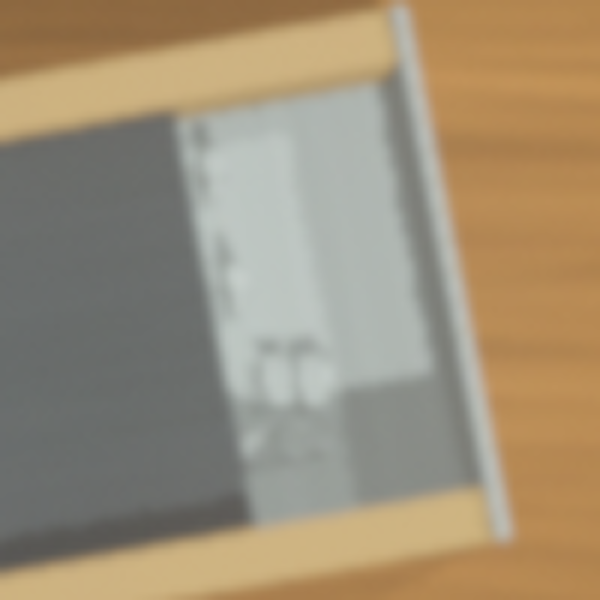

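View pics/s29.png

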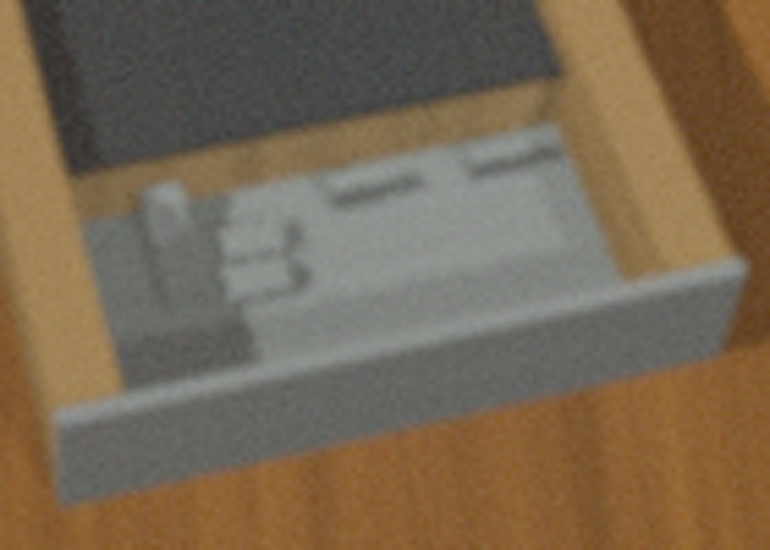

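All six chips are in the tray. The leaning one, at (168,205) in the side crop, tops out below the panel's edge at row 165. Both tools hang on the prongs and the arm is clear, so I'm handing in.

```bash
python3 -c "
from bench import order; print(order.hand_in())"
```

```text
the job is handed in; nothing more can be done
None
```

The job is done and handed in at about 37 s of the 192 s allowed; no verdict was reported.

- **Wiping:** I took the grey scraper off hook1 and wiped the panel in three strokes. All six chips went into the tray, and the scraper is back on hook1.
- **Gap checks:** I took the gauge off hook0 and checked the gap at about x = +69 mm on the clamp side, then about x = -71 mm. Each time the shoulder rested on the bars with 24 to 32 N of force and was held for over a second. The gauge is back on hook0.
- **Last pictures:**
  - The panel is clear and six chips are in the tray. One leans on the panel's riser; by eye its top is below the panel face, and I did not measure its height.
  - Both tools hang upright on their prongs.
  - The tin, sanding block and look-alikes look unmoved. I did not check the felt disc in the last pictures; the arm never went near it.
  - The arm is clear of everything.
- **Disagreements:**
  - The wrist camera's first two-view heights came out about 6 mm low: the scraper's grip top measured 173 mm, against 182 mm from the top and side views and 179 mm from the text. The touch on the panel fitted 179 mm to within 1 mm.
  - The blade appeared about 2 mm off the tool's centre line in the wrist view. I corrected for that before inserting it.

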